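# Load two test cassettes into the spring magazine

### The job

Load both white test cassettes into the spring magazine, one after the other: lay each on the spring follower (the second on top of the first), press it down just below the two steel lips and slide it in under them until it meets the back stop. Press and push only as hard as the spring needs, without ramming anything, and leave everything else on the worktop where it is.

Things in the scene. Friction and masses are not known exactly. Their poses are not given: they have to be found in the camera images.
- magazine: Magazine on a fixed grey bed plate, 124 x 70 mm. Origin: on the worktop, under the middle of its well; +x = loading direction. Open in front; back stop at x = 35 mm: a loaded cassette is centred at x = y = 0. Two steel lips over the sides of the 29.5 mm well from x = 20 mm, turned-up lead-ins (2 mm higher) from x = 12; before x = 12 its walls lie 26 mm below the lips. Over 30 N on a cassette (all its contacts added) is forcing.
- screw (a point): Height screw under the middle of the magazine's well. The black head with well, lips and follower is clamped on it at a height that is set anew each time and not reported: undersides of the lips 66 to 106 mm above the worktop. Feel for it: the unloaded follower's top, later the top of the loaded cassette, lies level with the lips' undersides. The point marks the screw's foot, 8 mm above the worktop.
- follower (a joint): Travel in m of the follower, a grey plate 66 x 28 mm on springs in the well: 0 = up, level with the undersides of the lips; grows as it is pressed down; 0.010 per loaded cassette; stops dead at 0.0235. Its spring presses up with 5 N at 0, 7.5 N at 0.010, 10 N at 0.020; damped, 0.6 N more per 10 mm/s. Cassettes slide easily on it, on each other and under the lips (friction about 0.25).
- cassette_1: White flat plastic test cassette, 70 x 28 x 10 mm, about 25 g (17 to 35), same shape end for end, so either end may go in first. Origin: centre of its underside; x along its length, y across, z up through the side with the window. Starts lying flat on the worktop, window up, long axis within 35 degrees of straight ahead. Grip it across its 28 mm width, at or a little behind mid length.
- cassette_2: White flat plastic test cassette, 70 x 28 x 10 mm, about 25 g (17 to 35), same shape end for end, so either end may go in first. Origin: centre of its underside; x along its length, y across, z up through the side with the window. Starts lying flat on the worktop, window up, long axis within 35 degrees of straight ahead. Grip it across its 28 mm width, at or a little behind mid length.
- vial_1: Bystander: capped glass vial, 27 mm wide, 66 mm tall, standing; origin at the centre of its foot.
- beaker: Bystander: glass beaker, 54 mm wide, 70 mm tall, standing; origin at the centre of its foot.
- tweezers: Bystander: steel tweezers, 118 x 12 x 8 mm, lying; origin under the middle.
- ph_tester: Bystander: yellow pocket tester, 186 x 36 x 23 mm, lying; origin under the middle.
Mind the look-alikes: they are no part of the job. What is shaped like the cassette_2 but orange is not meant.

How it is judged (in metres and radians):
On the way, in this order (a step that is already met when the one before it is completed fails the run):
1. one cassette is home under the lips (((x of cassette_1 in the frame of magazine between -0.0035 and 0.003 m and y of cassette_1 in the frame of magazine between -0.003 and 0.003 m and angle between cassette_1's own z axis and vertical below 0.06 rad) or (x of cassette_2 in the frame of magazine between -0.0035 and 0.003 m and y of cassette_2 in the frame of magazine between -0.003 and 0.003 m and angle between cassette_2's own z axis and vertical below 0.06 rad)) and value of joint follower between 0.008 and 0.0145 m), for 0.2 s.
2. both cassettes are home under the lips (x of cassette_1 in the frame of magazine between -0.0035 and 0.003 m and y of cassette_1 in the frame of magazine between -0.003 and 0.003 m and angle between each of cassette_1, cassette_2's own z axis and vertical below 0.06 rad and x of cassette_2 in the frame of magazine between -0.0035 and 0.003 m and y of cassette_2 in the frame of magazine between -0.003 and 0.003 m and value of joint follower between 0.018 and 0.0245 m), for 0.2 s.
At the end, for the whole second after the job is handed in: Both cassettes lie flat (within 3 degrees), one on the other, held under the lips against the spring (follower 18 to 22 mm down), each within 3.5 mm of the back stop and 3 mm of the well's middle, at rest and released (x of cassette_1 in the frame of magazine between -0.0035 and 0.003 m and y of cassette_1 in the frame of magazine between -0.003 and 0.003 m and angle between each of cassette_1, cassette_2's own z axis and vertical below 0.06 rad and x of cassette_2 in the frame of magazine between -0.0035 and 0.003 m and y of cassette_2 in the frame of magazine between -0.003 and 0.003 m and value of joint follower between 0.018 and 0.022 m and linear speed of each of cassette_1, cassette_2 below 0.01 m/s); the robot touches nothing.
It fails at once if a cassette is forced against any part of the magazine with more than 30 N, all its contacts with it added (contact force between any of cassette_1, cassette_2 and magazine above 30 N).
It fails at once if the vial, the beaker, the tweezers or the tester is moved by more than 20 mm (distance of any of vial_1, beaker, tweezers, ph_tester from where it was at the start of the episode above 0.02 m).
It also fails if it takes over 64 s, if anything falls off the work surface, if the arm or the gripper's body presses on something with over 40 N, if the wrist force passes 120 N, or if a joint passes its speed limit or range.

### The arm

A 6-joint arm with a two-finger parallel gripper is mounted at the origin on a cart in front of the work surface, level with it; the furniture and walls round the work are solid. World frame = base frame: x ahead of the robot, y to its left, z up, the work surface at z = 0. Lengths are in mm, angles in rad, forces in N, time in s.
With the tool pointing down it reaches from about 400 to 925 mm from the base axis. Payload 12.5 kg.
Tool frame: the origin (TCP) lies on the mounting face of the last link; the fingertips stand 190 mm ahead of it and the grasp point (between the pads) lies pinch_z ahead of it (pinch_z is the distance from the TCP to the grasp point, in mm); z points along the fingers, y is the direction in which the jaws open and shut (so a half turn about z gives the same grasp; the last joint's range is limited). The gripper opens to 95 mm and grips with 3 to 60 N. Pads are 20 mm wide; open, the fingers measure 119 mm over their backs; the gripper's body (75 mm by 180 mm) begins 59 mm behind the grasp point.
Start: joints at [-1.258, 0.491, 1.559, -0, 1.092, -0.106], TCP at [254.184, -570.978, 404.761] pointing down, gripper open.
Joint ranges: [-3.1, 3.1], [-0.84, 2.19], [0.05, 2.79], [-1.13, 4.28], [0.06, 2.93], [-2.69, 2.69]. Speed limits (rad/s): [2.22, 2.22, 2.79, 3.14, 3.14, 3.14].

### API

Orientations are given as a unit quaternion [x, y, z, w].
In Python, from rig import * gives the robot as it stands.
- The arm moves only by the tool play_rows, never from a script. Its argument "motion" is a list of rows, each an object with "offset": the shift along the tool's x, y, z in mm, a list of three; "rot": the turn, a rotation vector about the tool's x, y, z in degrees, a list of three; "fingers": the opening in per cent of the stroke, from 0 (shut) to 100 (fully open). In form: [{"offset": [tx, ty, tz], "rot": [ax, ay, az], "fingers": fingers}, ...]. A call has 1 to 5 rows; each row shifts and turns the pose as measured when the row begins, along the tool's axes as they then stand; what a row does not reach is not made up. A row lasts 1/8 s, in which the tool goes at most 62.5 mm and 10.7 degrees, less where a joint would pass 70% of its speed; a pose out of reach is approached as far as the arm can. A call is refused whole if a number of a shift passes 62.5 or a number of a turn 10.7, either way. A call with a gripper value outside its range is refused whole. The fingers move at their own pace and stop on an object; the grip force is fixed at half the most. Time passes only in rows, so rows that do not move let the fingers close. It gives the time, the measured TCP pose, the force and the opening at its end, in the units of the state.
- state(): the state, without advancing time (a new reading comes with each control period).
- capture(name): name is "scene" or "side" or "wrist"; returns (picture, depth): 400x640x3 uint8, red, green, blue; 400x640 float32, mm along the optical axis (not along the pixel's ray), 0 where there is no reading.
- camera_params(name): a dict with "fx", "fy", "cx", "cy" (pixels), "world_from_camera" (4x4, takes a point from camera to world coordinates). Camera axes: x right, y up, looking along -z (the intrinsics and any distortion apply to the point x, -y, -z); pixel columns grow to the right and rows downward; lengths in mm; the calibration is good to about 2 mm. A picture is of the moment at which its call begins: read the wrist's pose just before it. camera_params takes no time and is no camera call; for the wrist camera it gives the pose at the moment of the call.
- job_done(): hands the job in, once; it reports no verdict.
Trained networks look in the newest picture that a camera, given by its name, has taken for a name from the list of things; names that differ only in an ending like _2 or _b are one class to them, and where a whole thing is asked for, a point or a joint stands for the part that bears it (a point fixed in the world has none). Each returns a list of dicts, best first, with "p" (0 to 1); they miss things now and then, are a little off and sometimes report something else, mostly with a low value. They report only what shows in the picture. A call takes as long as a camera call. They do not tell look-alikes from the thing itself.
- masks_of(camera, query): "pixels" (400x640 bool, what is visible of it).
- pinpoint(camera, query): "point" ([x, y, z] in mm, in world coordinates, good to about 4 mm: a listed point, or the origin of a listed thing).
The state is a dict: "clock": time; "joints": joint angles; "joint_vel": joint speeds; "tau": joint torques, N m; "position": TCP position; "eef_rot": TCP orientation; "contact_force": force on the tool from outside, world axes, zero at the start; "moment": the same for the moment, N m; "grip_width": finger opening in mm.
Only numpy, scipy, OpenCV 4.12 (cv2) and the standard library are available. Lean on these libraries where they do the work, as an engineer would, in place of code of your own. Each camera call takes 0.05 s, during which the arm holds its last target.

## Working session

There is one attempt and no reset: what is moved stays moved. The work goes in short steps, Python scripts to look and compute and a tool call to move; the robot and the scene stay as the last step left them, time stands still between calls to the robot, and variables do not carry over. Pictures are saved under pics/ and viewed, and the job is handed in when it is done.

Besides the shell and the picture viewer there is one more tool, called after "Emit:" by a JSON object that holds its "api" and its "payload". play_rows: Moves the arm, as the interface text tells. Its arguments: {"type":"object","properties":{"motion":{"type":"array"}},"required":["motion"]}

```bash
ls; mkdir -p pics; python3 - <<'E'
from rig import *
import cv2,numpy as np
s=state(); print({k:(np.round(v,3).tolist()) for k,v in s.items()})
for n in ["scene","side","wrist"]:
    im,d=capture(n); cv2.imwrite(f"pics/{n}0.png",im[:,:,::-1]); np.save(f"pics/{n}0.npy",d)
    p=camera_params(n); print(n,{k:np.round(v,3).tolist() for k,v in p.items()})
E
```

```text
pics
{'clock': 0.0, 'joints': [-1.258, 0.492, 1.559, 0.0, 1.092, -0.106], 'joint_vel': [0.002, -0.0, -0.0, -0.001, 0.0, 0.001], 'tau': [0.0, -61.266, -25.819, 0.069, 0.048, -0.0], 'position': [254.166, -570.951, 404.159], 'eef_rot': [0.978, 0.208, -0.0, -0.001], 'contact_force': [0.018, -0.485, 0.371], 'moment': [-0.06, -0.036, 0.045], 'grip_width': 95.287}
scene {'fx': 424.807, 'fy': 424.807, 'cx': 319.713, 'cy': 197.246, 'world_from_camera': [[-0.836, 0.372, -0.403, 62.256], [-0.549, -0.573, 0.609, 589.841], [-0.004, 0.73, 0.683, 878.95], [0.0, 0.0, 0.0, 1.0]]}
side {'fx': 399.548, 'fy': 399.548, 'cx': 315.145, 'cy': 197.668, 'world_from_camera': [[-0.867, 0.311, -0.389, 120.26], [-0.498, -0.537, 0.681, 591.345], [0.003, 0.784, 0.62, 739.19], [0.0, 0.0, 0.0, 1.0]]}
wrist {'fx': 352.636, 'fy': 352.636, 'cx': 318.671, 'cy': 192.207, 'world_from_camera': [[0.407, 0.884, 0.231, 318.967], [-0.914, 0.393, 0.104, -541.975], [0.001, -0.254, 0.967, 383.589], [0.0, 0.0, 0.0, 1.0]]}
```

View pics/scene0.png

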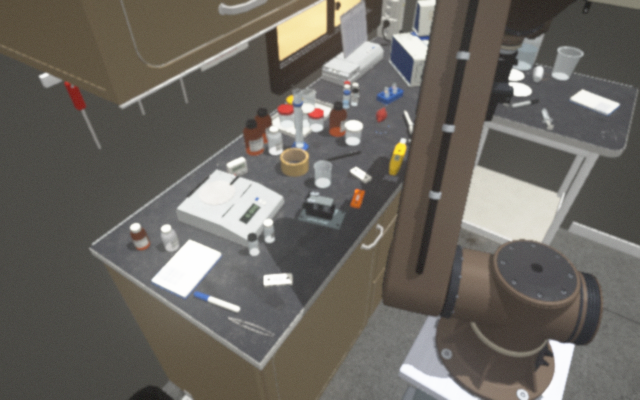

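View pics/side0.png

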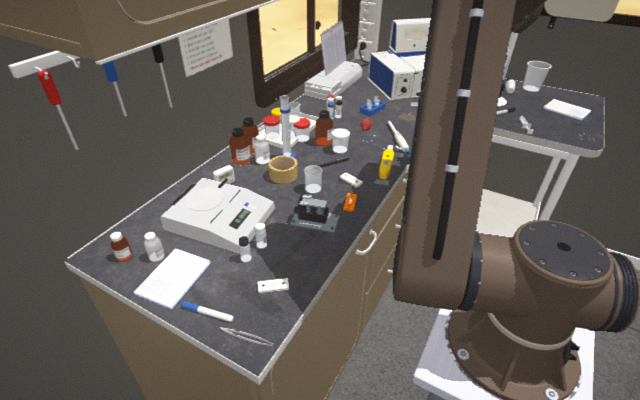

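View pics/wrist0.png

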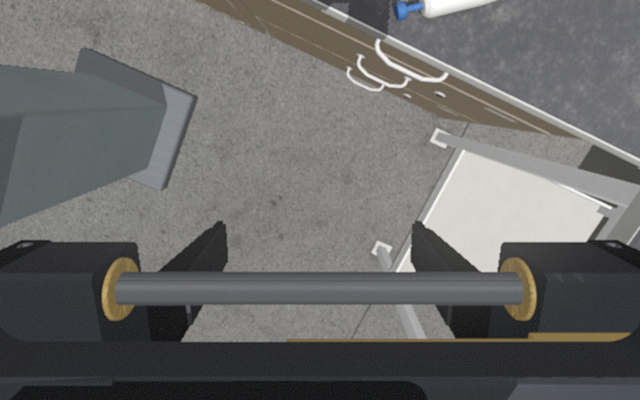

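The magazine is at about (320,208) in the scene picture. The white cassettes are at (278,280) and (360,175), and the orange look-alike is at (357,198). Next I locate everything.

```bash
cat > h.py <<'E'
from rig import *
import cv2,numpy as np
def deproj(n,u,v,d,p=None):
    p=p or camera_params(n)
    X=np.array([(u-p['cx'])/p['fx']*d,-(v-p['cy'])/p['fy']*d,-d,np.ones_like(d)])
    return (p['world_from_camera']@X)[:3]
def proj(n,P,p=None):
    p=p or camera_params(n)
    c=np.linalg.inv(p['world_from_camera'])@np.append(P,1)
    return np.array([p['cx']+p['fx']*c[0]/-c[2],p['cy']-p['fy']*c[1]/-c[2]])
E
python3 - <<'E'
from h import *
for n in ["scene","side"]:
  im,d=capture(n)
  for q in ["cassette_1","magazine","screw","vial_1","beaker","tweezers","ph_tester"]:
    print(n,q,[(np.round(r['point']).tolist(),round(r['p'],2)) for r in pinpoint(n,q)])
  # cassette masks on depth
  for r in masks_of(n,"cassette_1"):
    m=r['pixels']; v,u=np.nonzero(m&(d>0)); 
    if len(u)<5: continue
    P=deproj(n,u,v,d[v,u]); 
    rect=cv2.minAreaRect(P[:2].T.astype(np.float32))
    print(n,'mask',round(r['p'],2),len(u),np.round([u.mean(),v.mean()]),np.round(np.median(P,axis=1)),rect)
E
```

```text
scene cassette_1 [([483.0, -250.0, -2.0], 0.72), ([527.0, -354.0, 0.0], 0.43)]
scene magazine []
scene screw [([535.0, -134.0, 6.0], 0.61)]
scene vial_1 [([608.0, 20.0, 4.0], 0.66)]
scene beaker [([612.0, -253.0, 2.0], 0.68), ([501.0, 117.0, 1.0], 0.3)]
scene tweezers [([475.0, 256.0, -0.0], 0.69)]
scene ph_tester [([473.0, -503.0, 3.0], 0.81)]
scene mask 0.73 300 [278. 280.] [499. 122.   9.] ((500.4397888183594, 120.22201538085938), (67.97528076171875, 30.962631225585938), 39.231441497802734)
scene mask 0.68 173 [360. 175.] [ 526. -343.    7.] ((528.490966796875, -352.8410339355469), (42.443023681640625, 77.89458465576172), 74.84780883789062)
scene mask 0.43 166 [357. 199.] [ 479. -241.    8.] ((480.4324645996094, -244.8839569091797), (27.635128021240234, 74.04806518554688), 16.115663528442383)
side cassette_1 [([504.0, 114.0, 2.0], 0.73), ([529.0, -344.0, 4.0], 0.72), ([481.0, -247.0, -0.0], 0.53)]
side magazine [([534.0, -129.0, 2.0], 0.66)]
side screw [([536.0, -129.0, 6.0], 0.67), ([476.0, 257.0, -1.0], 0.66)]
side vial_1 [([600.0, 20.0, 0.0], 0.53), ([466.0, -500.0, 1.0], 0.46)]
side beaker [([613.0, -257.0, 1.0], 0.67), ([604.0, 14.0, 2.0], 0.56)]
side tweezers [([476.0, 255.0, -0.0], 0.71), ([608.0, 16.0, 2.0], 0.58)]
side ph_tester [([466.0, -501.0, -1.0], 0.86)]
side mask 0.76 362 [273. 285.] [500. 122.  11.] ((502.20440673828125, 120.80850219726562), (72.7865219116211, 31.652353286743164), 35.08279800415039)
side mask 0.64 160 [352. 180.] [ 523. -344.   11.] ((524.4868774414062, -353.6367492675781), (45.97684097290039, 66.18619537353516), 72.0123291015625)
side mask 0.63 117 [350. 201.] [ 480. -245.   11.] ((480.3397216796875, -246.37474060058594), (24.19072151184082, 66.57659912109375), 19.791109085083008)
```

Emit:
{"api": "play_rows", "payload": {"motion": [{"offset": [48, -39, 7], "rot": [0, 0, 0], "fingers": 100}, {"offset": [48, -39, 7], "rot": [0, 0, 0], "fingers": 100}, {"offset": [48, -39, 7], "rot": [0, 0, 0], "fingers": 100}, {"offset": [48, -39, 7], "rot": [0, 0, 0], "fingers": 100}, {"offset": [48, -39, 7], "rot": [0, 0, 0], "fingers": 100}]}}

```text
clock: 1.68
position: [394.5, -294.4, 369.0]
eef_rot: [0.979, 0.205, 0.001, 0.002]
contact_force: [1.7, -1.0, -0.4]
grip_width: 95.2
```

```bash
cat >> h.py <<'E'
from scipy.spatial.transform import Rotation as R
def pose():
    s=state(); return np.array(s['position']),R.from_quat(s['eef_rot']),s
def yaw(Rm=None):
    Rm=Rm if Rm is not None else pose()[1]
    x=Rm.as_matrix()[:,0]; return np.degrees(np.arctan2(x[1],x[0]))
def go(target,yawdeg=None):
    """print the tool-frame offset to reach target TCP (world mm), and rotvec"""
    p,r,s=pose()
    d=r.inv().apply(np.array(target)-p)
    print('at',np.round(p,1),'yaw',round(yaw(r),2),'z',np.round(r.as_matrix()[:,2],4),'tool off',np.round(d,1),'F',np.round(s['contact_force'],1),'w',round(s['grip_width'],1),'t',round(s['clock'],2))
    if yawdeg is not None:
        a=np.radians(yawdeg); T=np.array([[np.cos(a),np.sin(a),0],[np.sin(a),-np.cos(a),0],[0,0,-1]]).astype(float)
        rv=(r.inv()*R.from_matrix(T)).as_rotvec(degrees=True); print('rot',np.round(rv,2))
E
python3 -c "
from h import *
go([480,-131,350],0)
import rig; print([k for k in dir(rig) if k[0]!='_'])"
```

```text
at [ 394.5 -294.4  369. ] yaw 23.61 z [ 0.0018 -0.0028 -1.    ] tool off [ 143.8 -115.5   18.7] F [ 1.7 -1.  -0.4] w 95.2 t 1.68
rot [ 0.18 -0.07 23.61]
['IKError', 'camera_params', 'capture', 'job_done', 'masks_of', 'pinch_z', 'pinpoint', 'state']
```

Emit:
{"api": "play_rows", "payload": {"motion": [{"offset": [48, -38, 6], "rot": [0, 0, 0], "fingers": 100}, {"offset": [48, -38, 6], "rot": [0, 0, 0], "fingers": 100}, {"offset": [48, -38, 6], "rot": [0, 0, 8], "fingers": 100}, {"offset": [0, 0, 0], "rot": [0, 0, 8], "fingers": 100}, {"offset": [0, 0, 0], "rot": [0, 0, 8], "fingers": 100}]}}

```text
clock: 2.3
position: [483.2, -124.7, 350.9]
eef_rot: [1.0, -0.006, 0.002, 0.002]
contact_force: [-1.2, -0.5, -0.1]
grip_width: 95.2
```

```bash
python3 - <<'E'
from h import *
import rig; print('pinch',rig.pinch_z)
go([480,-131,350],0)
p=camera_params('wrist'); im,d=capture('wrist'); cv2.imwrite("pics/w1.png",im[:,:,::-1]); np.savez("pics/w1.npz",d=d,im=im,**p)
E
```

```text
pinch 171.3
at [ 483.2 -124.7  350.9] yaw -0.7 z [ 0.0038 -0.0036 -1.    ] tool off [-3.1  6.4  0.9] F [-1.2 -0.5 -0.1] w 95.2 t 2.3
rot [ 0.2  -0.22 -0.7 ]
```

View pics/w1.png

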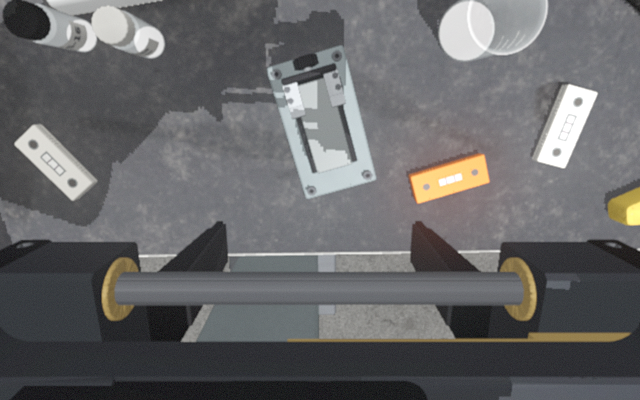

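The wrist picture shows the magazine's bed plate with corners at about (268,68), (343,46), (375,180) and (307,197), with the lips at its far end. The white cassettes are at (55,162) and (566,125), and the orange look-alike is at (450,178).

```bash
cat > m.py <<'E'
from h import *
import sys
f=np.load(sys.argv[1]); p={k:f[k] for k in ['fx','fy','cx','cy','world_from_camera']}; d=f['d']; im=f['im']
V,U=np.mgrid[0:400,0:640]
P=np.stack(deproj('wrist',U.ravel(),V.ravel(),d.ravel().astype(float),p),1).reshape(400,640,3)
E
python3 - <<'E'
import sys; sys.argv=['m','pics/w1.npz']
from m import *
# floor estimate
print('table z',np.median(P[100:140,200:250,2]))
g=im.astype(int)
white=(g.min(2)>150)&(g.max(2)-g.min(2)<40)&(P[...,2]<25)&(P[...,2]>-5)&(V<215)
n,l,st,c=cv2.connectedComponentsWithStats(white.astype(np.uint8))
for i in range(1,n):
    if st[i,4]>600:
        q=P[l==i]; print(st[i],np.round(np.median(q,0),1),cv2.minAreaRect(q[:,:2].astype(np.float32)))
# grid of magazine zs
reg=P[40:205:6,255:385:6]
for row in reg: print(' '.join('%4d'%z for z in row[:,2]))
E
python3 - <<'E'
import cv2
im=cv2.imread('pics/w1.png')[30:210,240:400]; cv2.imwrite('pics/w1c.png',cv2.resize(im,None,fx=3.2,fy=3.2,interpolation=cv2.INTER_CUBIC))
E
```

```text
table z -0.6966236716764627
[470   0  36  50 924] [ 616.4 -269.5    1.5] ((616.57958984375, -268.480712890625), (41.76599884033203, 19.026098251342773), 28.733264923095703)
[ 279   61   97  138 3544] [ 502.7 -149.9    7.3] ((525.830322265625, -133.16961669921875), (109.68701171875, 70.02320098876953), 15.337587356567383)
[ 532   84   66   85 2879] [ 530.1 -348.1    9.3] ((528.9200439453125, -353.5924377441406), (38.179595947265625, 73.73526000976562), 75.40065002441406)
[  15  125   81   76 2563] [504.2 116.3   8.9] ((503.7474670410156, 119.10369873046875), (76.10639953613281, 32.5968017578125), 41.666236877441406)
   0   -1    0    0    0    0    0    0   -1    0    0    0    0    0    0   -1    0    0    0   -1    1    0
   0    0    0    0   -1    0    0   -1    0    0   -1    0    0    0    7    0   -1    0    0    0    0    0
   0    0    0    1    0    0    0    0    0    0    0    6    7   10   10    0   -1    0    0   -1    0   -1
   0    0   -1    0    0    0    0   36   37   37   34    7    6   11   11    6    0    0    0   -1    0    0
   0   -1    0   -1    5    7    7   
[... 1902 characters left out ...]
   65    7    8    7    6    7    0   -1
   0   -1    0   -2  330    0   -1    0    6    7   40   67    8    6    8    7    6    7    9   12   -1   -1
   0   -1    0    0    0   -1   -1    0    7    6    8    7    6    8    7    6    6    6    7   12    5    0
   0    0   -1    0    0    0    0    0    6    8    6    6    6    6    7    7    6    6    0    0   -1   -1
   0    0    0    0    0    0   -1    0    6   12   10    7    7    6    4    0   -1    0    0    0    0    0
   0    0   -1   -1   -2   -1   -1   -1    0    9    6   -1    0    0    0    0    0    0    0   -1    0   -1
  -1   -1    0    0   -1    0    0    0   -1    0    0    0    0    0    0    0    0   -1   -1    0   -1    0
```

View pics/w1c.png

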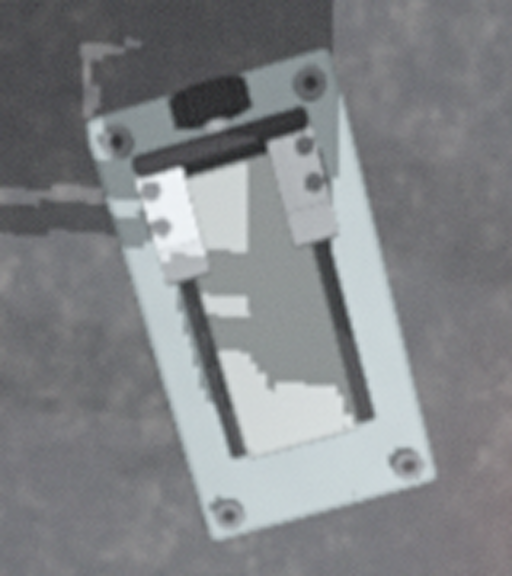

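```bash
cat > m2.py <<'E'
from m import *
def robust_rect(Q,L,W,th0,c0):
    """fit LxW rect to filled points by maximizing coverage boundary: use quantile extents in rotated frame"""
    from scipy.optimize import minimize
    best=None
    for th in np.arange(th0-6,th0+6,0.1):
        a=np.radians(th);u=np.array([np.cos(a),np.sin(a)]);v=np.array([-u[1],u[0]])
        x=Q@u;y=Q@v
        e=(np.percentile(x,99.5)-np.percentile(x,.5))*1+(np.percentile(y,99.5)-np.percentile(y,.5))
        if best is None or e<best[0]: best=(e,th,x,y,u,v)
    e,th,x,y,u,v=best
    ex=np.percentile(x,[0.3,99.7]);ey=np.percentile(y,[0.3,99.7])
    c=u*ex.mean()+v*ey.mean()
    return th,c,ex[1]-ex[0],ey[1]-ey[0]
E
python3 - <<'E'
import sys; sys.argv=['m','pics/w1.npz']
from m2 import *
near=(np.hypot(P[...,0]-535,P[...,1]+131)<85)&(V<215)
Z=P[...,2]
def erode(m,k=3): return m
m=near&(Z>3.5)&(Z<15); n,l,st,c=cv2.connectedComponentsWithStats(m.astype(np.uint8)); i=1+np.argmax(st[1:,4]); m=l==i
print('plate',robust_rect(P[m][:,:2],124,70,13,None),st[i])
m=near&(Z>62)&(Z<69)
n,l,st,c=cv2.connectedComponentsWithStats(m.astype(np.uint8)); i=1+np.argmax(st[1:,4]); m=(l==i)
print('foll',robust_rect(P[m][:,:2],66,28,13,None), np.median(P[m][:,2]),st[i])
# central follower z
w=near&(Z>36.5)&(Z<43.5)
th=13
for th in [12.5,13,13.5,14,14.5]:
    a=np.radians(th);u=np.array([np.cos(a),np.sin(a)]);v=np.array([-u[1],u[0]])
    o=np.array([535,-131]); q=(P[w][:,:2]-o); x=q@u;y=q@v; s=(x<5)&(x>-35)
    for sd in (1,-1):
        k=s&(y*sd>8); pf=np.polyfit(x[k],y[k],1); print(th,sd,k.sum(),np.round([pf[0],np.median(y[k])],3), np.median(P[w][:,2][k]))
# lips
m=near&(Z>66)&(Z<80)
E
```

```text
plate (np.float64(15.59999999999997), array([ 532.58567853, -130.66633486]), np.float64(123.05429588755578), np.float64(69.6965995691458)) [ 266   46  110  153 5090]
foll (np.float64(15.099999999999971), array([ 536.29779132, -129.65794185]), np.float64(65.35542246464206), np.float64(27.7225594859774)) 66.42314144313815 [ 298   78   54   95 3063]
12.5 1 250 [ 0.049 17.794] 40.304164053092876
12.5 -1 264 [  0.05  -17.185] 40.290305252826556
13 1 252 [ 0.039 17.948] 40.304164053092876
13 -1 264 [  0.041 -17.071] 40.290305252826556
13.5 1 251 [ 0.031 18.065] 40.29255348861375
13.5 -1 265 [  0.033 -16.947] 40.29494493325757
14 1 250 [ 0.023 18.201] 40.28939009001621
14 -1 267 [  0.024 -16.814] 40.29562907896462
14.5 1 250 [1.4000e-02 1.8316e+01] 40.27480896295512
14.5 -1 265 [ 1.6000e-02 -1.6657e+01] 40.29562907896462
```

```bash
python3 - <<'E'
import sys; sys.argv=['m','pics/w1.npz']
from m2 import *
Z=P[...,2]
for c,t in (((504,116),38),((529,-350),-16)):
    m=(np.hypot(P[...,0]-c[0],P[...,1]-c[1])<60)&(V<215)&(Z>6.0)&(Z<15)&(im.min(2)>70)
    n,l,st,cc=cv2.connectedComponentsWithStats(m.astype(np.uint8)); i=1+np.argmax(st[1:,4]); m=l==i
    print(robust_rect(P[m][:,:2],70,28,t,None),st[i],np.median(P[m][:,2]), cv2.minAreaRect(P[m][:,:2].astype(np.float32)))
E
```

```text
(np.float64(38.10000000000009), array([501.61233302, 117.36238041]), np.float64(69.34083550517295), np.float64(28.805973368953232)) [  14  125   80   76 2406] 9.03624766897849 ((501.6269226074219, 117.4381103515625), (70.34722900390625, 29.709121704101562), 38.06547546386719)
(np.float64(-14.899999999999899), array([ 528.81222677, -349.19434472]), np.float64(69.30952296719033), np.float64(28.574136963495278)) [ 535   85   62   83 2562] 9.448591634580993 ((528.9401245117188, -349.1701354980469), (29.741069793701172, 70.11659240722656), 75.64190673828125)
```

```bash
python3 -c "
from h import *
go([525,-348.2,262],-14.7)"
```

```text
at [ 483.1 -124.8  350.9] yaw -1.12 z [ 0.0038 -0.0034 -1.    ] tool off [ 45.9 222.2  89.8] F [-0.8 -0.2 -0.8] w 95.3 t 2.35
rot [ 0.17 -0.24 13.58]
```

Emit:
{"api": "play_rows", "payload": {"motion": [{"offset": [9, 47, 15], "rot": [0, 0, 0], "fingers": 100}, {"offset": [9, 47, 15], "rot": [0, 0, 0], "fingers": 100}, {"offset": [9, 47, 20], "rot": [0, 0, 0], "fingers": 100}, {"offset": [9, 47, 20], "rot": [0, 0, 0], "fingers": 90}, {"offset": [9, 35, 20], "rot": [0, 0, 7], "fingers": 80}]}}

```text
clock: 2.98
position: [526.5, -354.2, 261.8]
eef_rot: [0.998, -0.064, 0.004, 0.003]
contact_force: [-0.7, -0.3, 0.3]
grip_width: 80.8
```

Emit:
{"api": "play_rows", "payload": {"motion": [{"offset": [0, 0, 0], "rot": [0, 0, 7], "fingers": 75}, {"offset": [0, 0, 0], "rot": [0, 0, 0], "fingers": 75}]}}

```text
clock: 3.22
position: [526.0, -357.3, 259.5]
eef_rot: [0.992, -0.127, 0.004, 0.002]
contact_force: [-0.2, 0.2, 0.6]
grip_width: 72.1
```

```bash
python3 - <<'E'
from h import *
go([525,-348.2,262],-14.7)
p=camera_params('wrist'); im,d=capture('wrist'); cv2.imwrite("pics/w2.png",im[:,:,::-1]); np.savez("pics/w2.npz",d=d,im=im,**p)
import sys; sys.argv=['m','pics/w2.npz']
from m2 import *
Z=P[...,2]
for c,t in (((529,-349),-15),):
    m=(np.hypot(P[...,0]-c[0],P[...,1]-c[1])<60)&(Z>6.0)&(Z<15)&(im.min(2)>70)
    n,l,st,cc=cv2.connectedComponentsWithStats(m.astype(np.uint8)); i=1+np.argmax(st[1:,4]); m=l==i
    print(robust_rect(P[m][:,:2],70,28,t,None),st[i],np.median(P[m][:,2]), cv2.minAreaRect(P[m][:,:2].astype(np.float32)))
print(p['world_from_camera'])
for k in range(5): go([525,-348.2,262],-14.7)
E
```

```text
at [ 526.  -357.3  259.5] yaw -14.54 z [ 0.0065 -0.0046 -1.    ] tool off [-3.2 -8.6 -2.5] F [-0.2  0.2  0.6] w 72.1 t 3.23
rot [ 0.16 -0.43  0.16]
(np.float64(-15.099999999999916), array([ 528.85037761, -349.81215102]), np.float64(69.6619856503055), np.float64(27.832297163845)) [ 285  158   42   99 4040] 9.250888018176283 ((528.6729736328125, -349.709228515625), (28.766660690307617, 70.24064636230469), 74.99869537353516)
[[-2.50848354e-01  9.38113579e-01  2.38784457e-01  5.94764076e+02]
 [-9.68020823e-01 -2.43932558e-01 -5.85883431e-02 -3.75433717e+02]
 [ 3.28478305e-03 -2.45845115e-01  9.69303559e-01  2.39299854e+02]
 [ 0.00000000e+00  0.00000000e+00  0.00000000e+00  1.00000000e+00]]
at [ 526.  -357.2  259.5] yaw -14.45 z [ 0.0065 -0.0047 -1.    ] tool off [-3.2 -8.4 -2.5] F [-0.  -0.9 -0.6] w 71.4 t 3.27
rot [ 0.16 -0.43  0.25]
at [ 526.  -357.2  259.5] yaw -14.45 z [ 0.0065 -0.0047 -1.    ] tool off [-3.2 -8.4 -2.5] F [-0.  -0.9 -0.6] w 71.4 t 3.27
rot [ 0.16 -0.43  0.25]
at [ 526.  -357.2  259.5] yaw -14.45 z [ 0.0065 -0.0047 -1.    ] tool off [-3.2 -8.4 -2.5] F [-0.  -0.9 -0.6] w 71.4 t 3.27
rot [ 0.16 -0.43  0.25]
at [ 526.  -357.2  259.5] yaw -14.45 z [ 0.0065 -0.0047 -1.    ] tool off [-3.2 -8.4 -2.5] F [-0.  -0.9 -0.6] w 71.4 t 3.27
rot [ 0.16 -0.43  0.25]
at [ 526.  -357.2  259.5] yaw -14.45 z [ 0.0065 -0.0047 -1.    ] tool off [-3.2 -8.4 -2.5] F [-0.  -0.9 -0.6] w 71.4 t 3.27
rot [ 0.16 -0.43  0.25]
```

View pics/w2.png

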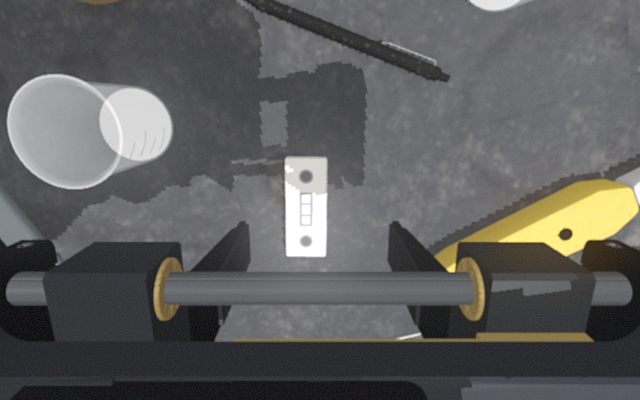

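```bash
python3 - <<'E'
import sys; sys.argv=['m','pics/w2.npz']
from m2 import *
y=(im[...,0]>150)&(im[...,2]<90)&(V<330)&(U<470)&(P[...,2]>8)
print(np.round(P[y][np.argsort(-P[y][:,1])[:5]]))
go([525,-348.8,215],-15.05)
E
```

```text
[[ 558. -328.  167.]
 [ 558. -328.  167.]
 [ 559. -328.  167.]
 [ 559. -328.  167.]
 [ 559. -328.  167.]]
at [ 526.  -357.2  259.5] yaw -14.45 z [ 0.0065 -0.0047 -1.    ] tool off [-3.4 -8.  44.5] F [-0.  -0.9 -0.6] w 71.4 t 3.27
rot [ 0.16 -0.43  0.6 ]
```

Emit:
{"api": "play_rows", "payload": {"motion": [{"offset": [-3, -8, 10], "rot": [0.16, -0.43, 0.6], "fingers": 55}, {"offset": [0, 0, 20], "rot": [0, 0, 0], "fingers": 50}, {"offset": [0, 0, 15], "rot": [0, 0, 0], "fingers": 50}]}}

```text
clock: 3.65
position: [525.1, -346.4, 214.3]
eef_rot: [0.992, -0.127, 0.001, 0.0]
contact_force: [1.2, -0.3, -0.2]
grip_width: 49.2
```

```bash
python3 - <<'E'
from h import *
go([525,-348.8,192],-15.05)
E
```

```text
at [ 525.1 -346.4  214.3] yaw -14.63 z [ 0.0011 -0.001  -1.    ] tool off [ 0.4  2.3 22.3] F [ 1.2 -0.3 -0.2] w 49.2 t 3.65
rot [ 0.04 -0.08  0.42]
```

Emit:
{"api": "play_rows", "payload": {"motion": [{"offset": [0, 2.3, 8], "rot": [0, 0, 0.4], "fingers": 45}, {"offset": [0, 0, 8], "rot": [0, 0, 0], "fingers": 45}, {"offset": [0, 0, 4], "rot": [0, 0, 0], "fingers": 45}, {"offset": [0, 0, 0], "rot": [0, 0, 0], "fingers": 45}]}}

```text
clock: 4.15
position: [524.6, -348.0, 192.4]
eef_rot: [0.992, -0.13, 0.0, 0.0]
contact_force: [1.0, -0.3, 0.0]
grip_width: 42.8
```

```bash
python3 - <<'E'
from h import *
go([525,-348.8,192],-15.05)
E
```

```text
at [ 524.6 -348.   192.4] yaw -14.93 z [ 1.e-04 -2.e-04 -1.e+00] tool off [0.6 0.7 0.4] F [ 1.  -0.3  0. ] w 42.8 t 4.15
rot [ 0.01 -0.01  0.12]
```

Emit:
{"api": "play_rows", "payload": {"motion": [{"offset": [0, 0.6, 0.3], "rot": [0, 0, 0], "fingers": 0}, {"offset": [0, 0, 0], "rot": [0, 0, 0], "fingers": 0}, {"offset": [0, 0, 0], "rot": [0, 0, 0], "fingers": 0}, {"offset": [0, 0, 0], "rot": [0, 0, 0], "fingers": 0}]}}

```text
clock: 4.65
position: [524.6, -348.8, 193.1]
eef_rot: [0.992, -0.13, 0.001, 0.001]
contact_force: [-0.0, 0.5, -0.4]
grip_width: 27.8
```

Emit:
{"api": "play_rows", "payload": {"motion": [{"offset": [0, 0, -30], "rot": [0, 0, 0], "fingers": 0}, {"offset": [0, 0, -45], "rot": [0, 0, 0], "fingers": 0}, {"offset": [-15, -35, -20], "rot": [0, 0, 0], "fingers": 0}, {"offset": [-20, -45, -5], "rot": [0, 0, 0], "fingers": 0}, {"offset": [-20, -45, 0], "rot": [0, 0, 0], "fingers": 0}]}}

```text
clock: 5.28
position: [503.0, -213.1, 295.9]
eef_rot: [0.991, -0.132, 0.002, 0.001]
contact_force: [-0.3, 0.2, -0.7]
grip_width: 28.0
```

```bash
python3 - <<'E'
from h import *
go([493.9,-141.3,300],15.3)
E
```

```text
at [ 503.  -213.1  295.9] yaw -15.18 z [ 0.0029 -0.0017 -1.    ] tool off [-27.6 -66.9  -4.3] F [-0.3  0.2 -0.7] w 28.0 t 5.28
rot [  0.1   -0.17 -30.48]
```

Emit:
{"api": "play_rows", "payload": {"motion": [{"offset": [-18, -40, -2], "rot": [0, 0, 0], "fingers": 0}, {"offset": [-8, -20, -2], "rot": [0, 0, -7], "fingers": 0}, {"offset": [0, 0, 0], "rot": [0, 0, -9], "fingers": 0}, {"offset": [0, 0, 0], "rot": [0, 0, -9], "fingers": 0}, {"offset": [0, 0, 0], "rot": [0, 0, -4], "fingers": 0}]}}

```text
clock: 5.9
position: [492.2, -142.6, 301.3]
eef_rot: [0.991, 0.13, 0.002, 0.001]
contact_force: [1.1, 0.4, 0.4]
grip_width: 27.9
```

```bash
python3 - <<'E'
from h import *
go([493.9,-141.3,300],15.3)
p=camera_params('wrist'); im,d=capture('wrist'); cv2.imwrite("pics/w3.png",im[:,:,::-1]); np.savez("pics/w3.npz",d=d,im=im,**p)
E
```

```text
at [ 492.2 -142.6  301.3] yaw 14.99 z [ 0.0041 -0.002  -1.    ] tool off [ 1.9 -0.9  1.3] F [1.1 0.4 0.4] w 27.9 t 5.9
rot [ 0.17 -0.19 -0.31]
```

View pics/w3.png

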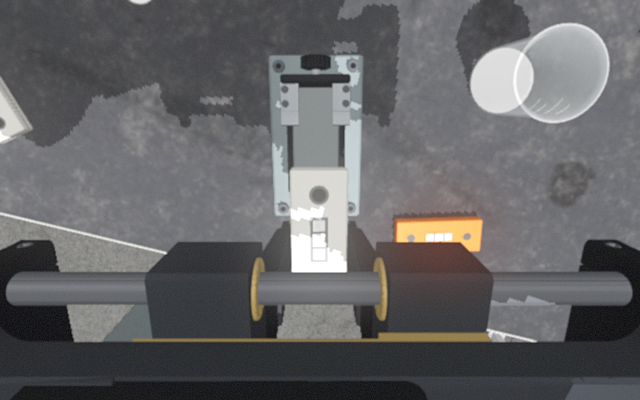

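```bash
cat > rel.py <<'E'
from m2 import *
Z=P[...,2]
def lines(mask,o,th,xr,label):
    """left/right edges of mask as function of mag x: fit lines y=a+b x"""
    a=np.radians(th);u=np.array([np.cos(a),np.sin(a)]);v=np.array([-u[1],u[0]])
    q=P[mask][:,:2]-o;x=q@u;y=q@v
    L=[];Rr=[];xs=[]
    for x0 in np.arange(xr[0],xr[1],1.0):
        k=(x>=x0)&(x<x0+1.0)
        if k.sum()>8: xs.append(x0+.5);L.append(y[k].max());Rr.append(y[k].min())
    xs=np.array(xs);out=[]
    for E in (L,Rr):
        E=np.array(E);k=np.ones(len(E),bool)
        for _ in range(5):
            pf=np.polyfit(xs[k],E[k],1);r=E-np.polyval(pf,xs);k=abs(r-np.median(r))<1.0
        out.append(pf)
    out=np.array(out)
    print(label,'n',len(xs),'slopes deg',np.round(np.degrees(np.arctan(out[:,0])),2),'mean yaw',round(th+np.degrees(np.arctan(out[:,0].mean())),2),'mid@0',round(out[:,1].mean(),2),'width',round(out[0,1]-out[1,1],2),'x range',round(x.min(),1),round(np.percentile(x,99.8),1))
    return out
E
python3 - <<'E'
import sys; sys.argv=['m','pics/w3.npz']
from rel import *
o=np.array([536.3,-129.7]);th=15.3
a=np.radians(th);u=np.array([np.cos(a),np.sin(a)]);v=np.array([-u[1],u[0]])
MX=(P[...,:2]-o)@u; MY=(P[...,:2]-o)@v
near=(abs(MY)<40)&(V<265)
c=near&(Z>110)&(Z<126)&(abs(MY)<25)
print('cass z',np.median(Z[c]))
lines(c,o,th,(-48,-8),'cassette')
f=near&(Z>62)&(Z<70)&(abs(MY)<16.5)
print('foll z',np.median(Z[f&(MX<5)]),np.median(Z[f&(MX>22)&(abs(MY)<8)]))
lines(f,o,th,(-8,10),'follower')
w=near&(Z>34)&(Z<70)&(abs(MY)<25)
lines(w,o,th,(-8,10),'walls outer')
p=near&(Z>3)&(Z<70)
lines(p,o,th,(-30,45),'plate')
b=near&(Z>69)&(Z<80)&(MX>20); print('lips/back x',np.round(np.percentile(MX[b],[1,50,99]),1),'y',np.round(np.percentile(MY[b],[1,99]),1))
lip=near&(Z>68.0)&(Z<80)&(MX>21)&(MX<32)
for sgn in (1,-1):
    k=lip&(MY*sgn>3); print('lip',sgn,np.round(np.percentile(MY[k],[2,50,98]),2),np.round(np.median(Z[k]),1))
E
```

```text
cass z 117.91638783703681
cassette n 40 slopes deg [-0.28  0.13] mean yaw 15.22 mid@0 -1.55 width 27.51 x range -55.0 -6.2
foll z 66.35106555325406 66.38938517504918
follower n 18 slopes deg [0.08 0.49] mean yaw 15.58 mid@0 -0.06 width 27.45 x range -14.3 34.9
walls outer n 18 slopes deg [-1.65  0.58] mean yaw 14.76 mid@0 0.03 width 38.73 x range -36.1 54.3
plate n 75 slopes deg [-0.14 -0.03] mean yaw 15.21 mid@0 0.01 width 69.02 x range -65.3 57.7
lips/back x [20.2 33.  39.8] y [-19.6  19.8]
lip 1 [ 9.79 14.9  20.02] 70.0
lip -1 [-19.69 -14.5   -9.82] 70.1
```

Emit:
{"api": "play_rows", "payload": {"motion": [{"offset": [0, 0, 0], "rot": [0.17, -0.19, -0.25], "fingers": 0}, {"offset": [0, 0, 0], "rot": [0, 0, 0], "fingers": 0}]}}

```text
clock: 6.2
position: [492.2, -142.7, 301.4]
eef_rot: [0.991, 0.133, 0.0, -0.0]
contact_force: [-0.1, 0.3, 0.2]
grip_width: 27.8
```

```bash
python3 - <<'E'
from h import *
go([506.3,-137.8,268],15.25)
E
```

```text
at [ 492.2 -142.7  301.4] yaw 15.23 z [ 0.e+00  1.e-04 -1.e+00] tool off [14.9 -1.  33.4] F [-0.1  0.3  0.2] w 27.8 t 6.2
rot [-0.   -0.   -0.02]
```

Emit:
{"api": "play_rows", "payload": {"motion": [{"offset": [7, -0.5, 15], "rot": [0, 0, 0], "fingers": 0}, {"offset": [6.5, -0.5, 13], "rot": [0, 0, 0], "fingers": 0}, {"offset": [0, 0, 2], "rot": [0, 0, 0], "fingers": 0}, {"offset": [0, 0, 0], "rot": [0, 0, 0], "fingers": 0}]}}

```text
clock: 6.7
position: [506.0, -137.8, 268.3]
eef_rot: [0.991, 0.132, -0.001, -0.0]
contact_force: [0.1, 0.2, -0.2]
grip_width: 27.9
```

```bash
cat > look.py <<'E'
import sys
from h import *
n=sys.argv[1]
p=camera_params('wrist'); im,d=capture('wrist'); cv2.imwrite(f"pics/{n}.png",im[:,:,::-1]); np.savez(f"pics/{n}.npz",d=d,im=im,**p)
E
cat > meas.py <<'E'
import sys
n=sys.argv[1]; zc=float(sys.argv[2]); sys.argv=['m',f'pics/{n}.npz']
from rel import *
o=np.array([536.3,-129.7]);th=15.25
a=np.radians(th);u=np.array([np.cos(a),np.sin(a)]);v=np.array([-u[1],u[0]])
MX=(P[...,:2]-o)@u; MY=(P[...,:2]-o)@v
near=(abs(MY)<40)&(V<265)
c=near&(Z>zc-4)&(Z<zc+4)&(abs(MY)<25)&(MX<11)
print('cass z',np.median(Z[c]),'front',np.percentile(MX[c],99.5))
lines(c,o,th,(-45,np.percentile(MX[c],99)-2),'cassette')
pl=near&(Z>3)&(Z<70)
lines(pl,o,th,(-30,45),'plate')
lip=near&(Z>68.5)&(Z<80)&(MX>21)&(MX<32)
for sgn in (1,-1):
    k=lip&(MY*sgn>3); print('lip',sgn,np.round(np.percentile(MY[k],[2,50,98]),2),np.round(np.median(Z[k]),1))
E
python3 look.py w4; python3 meas.py w4 84; python3 -c "
from h import *
go([506.3,-137.8,268],15.25)"
```

```text
cass z 84.90301313663669 front 7.433430942591734
cassette n 47 slopes deg [0.   0.19] mean yaw 15.34 mid@0 0.27 width 27.61 x range -41.0 7.5
plate n 75 slopes deg [ 0.05 -0.06] mean yaw 15.24 mid@0 0.07 width 69.02 x range -58.4 57.5
lip 1 [10.22 15.18 20.03] 70.1
lip -1 [-19.92 -15.01 -10.05] 70.2
at [ 506.  -137.9  268.5] yaw 15.13 z [-1.e-03  5.e-04 -1.e+00] tool off [0.3 0.  0.5] F [-0.1 -0.2 -0.2] w 27.7 t 6.75
rot [-0.04  0.05 -0.12]
```

View pics/w4.png

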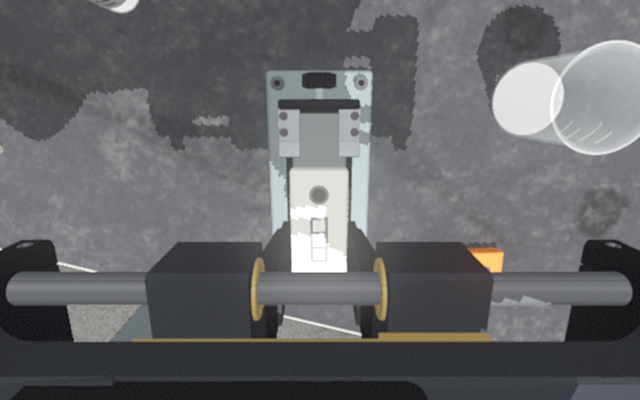

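Emit:
{"api": "play_rows", "payload": {"motion": [{"offset": [0, 0, 3], "rot": [0, 0, 0], "fingers": 0}, {"offset": [0, 0, 3], "rot": [0, 0, 0.1], "fingers": 0}, {"offset": [0, 0, 0], "rot": [0, 0, 0], "fingers": 0}]}}

```text
clock: 7.12
position: [505.9, -137.9, 262.6]
eef_rot: [0.991, 0.131, -0.0, -0.0]
contact_force: [0.8, 0.0, 0.2]
grip_width: 27.7
```

Emit:
{"api": "play_rows", "payload": {"motion": [{"offset": [0, 0, 1], "rot": [0, 0, 0], "fingers": 0}, {"offset": [0, 0, 0], "rot": [0, 0, 0], "fingers": 0}]}}

```text
clock: 7.38
position: [505.8, -138.0, 261.8]
eef_rot: [0.991, 0.131, 0.0, 0.0]
contact_force: [-0.4, -0.6, 0.3]
grip_width: 27.8
```

Emit:
{"api": "play_rows", "payload": {"motion": [{"offset": [0, 0, 1], "rot": [0, 0, 0], "fingers": 0}, {"offset": [0, 0, 0], "rot": [0, 0, 0], "fingers": 0}]}}

```text
clock: 7.62
position: [505.8, -138.0, 260.8]
eef_rot: [0.991, 0.131, 0.0, 0.0]
contact_force: [-0.6, -0.2, 0.3]
grip_width: 27.9
```

Emit:
{"api": "play_rows", "payload": {"motion": [{"offset": [0, 0, 1], "rot": [0, 0, 0], "fingers": 0}, {"offset": [0, 0, 0], "rot": [0, 0, 0], "fingers": 0}]}}

```text
clock: 7.88
position: [505.9, -138.0, 259.8]
eef_rot: [0.991, 0.131, 0.0, 0.0]
contact_force: [-0.5, -0.2, -0.3]
grip_width: 27.7
```

Emit:
{"api": "play_rows", "payload": {"motion": [{"offset": [0, 0, 1], "rot": [0, 0, 0], "fingers": 0}, {"offset": [0, 0, 0], "rot": [0, 0, 0], "fingers": 0}]}}

```text
clock: 8.12
position: [505.9, -138.0, 259.2]
eef_rot: [0.991, 0.131, 0.0, 0.0]
contact_force: [-1.8, 1.4, 4.6]
grip_width: 27.6
```

Emit:
{"api": "play_rows", "payload": {"motion": [{"offset": [0, 0, 1], "rot": [0, 0, 0], "fingers": 0}, {"offset": [0, 0, 0], "rot": [0, 0, 0], "fingers": 0}]}}

```text
clock: 8.38
position: [505.9, -138.0, 258.6]
eef_rot: [0.991, 0.131, 0.001, 0.0]
contact_force: [-0.5, 0.3, 4.8]
grip_width: 27.7
```

Emit:
{"api": "play_rows", "payload": {"motion": [{"offset": [0, 0, 2.5], "rot": [0, 0, 0], "fingers": 0}, {"offset": [0, 0, 2.5], "rot": [0, 0, 0], "fingers": 0}, {"offset": [0, 0, 2.5], "rot": [0, 0, 0], "fingers": 0}, {"offset": [0, 0, 2.5], "rot": [0, 0, 0], "fingers": 0}, {"offset": [0, 0, 0], "rot": [0, 0, 0], "fingers": 0}]}}

```text
clock: 9.0
position: [506.0, -138.0, 250.0]
eef_rot: [0.991, 0.131, 0.002, 0.001]
contact_force: [-1.3, 0.2, 7.1]
grip_width: 28.1
```

```bash
python3 look.py w5; python3 meas.py w5 65; python3 -c "
from h import *
go([505.9,-138,247.5],15.25)"
```

```text
cass z 66.63245663564871 front 8.113611733358892
cassette n 48 slopes deg [-0.02  0.04] mean yaw 15.26 mid@0 -0.54 width 27.63 x range -40.6 8.2
plate n 75 slopes deg [0.05 0.02] mean yaw 15.29 mid@0 0.04 width 69.06 x range -53.1 57.6
lip 1 [10.19 15.14 20.07] 70.0
lip -1 [-19.79 -14.88  -9.96] 70.1
at [ 506. -138.  250.] yaw 15.01 z [ 0.0035 -0.0014 -1.    ] tool off [-0.1 -0.   2.5] F [-1.3  0.9  7.2] w 27.7 t 9.05
rot [ 0.13 -0.17 -0.24]
```

View pics/w5.png

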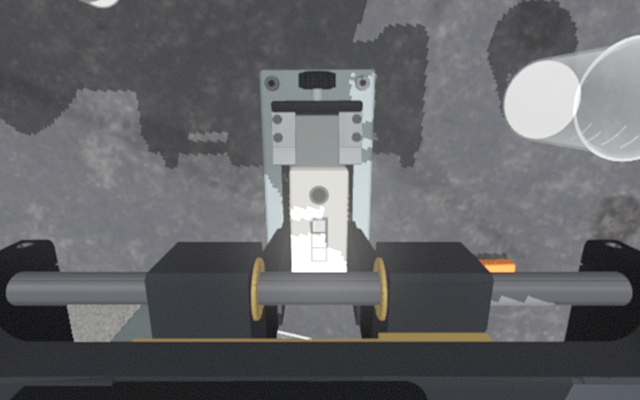

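Emit:
{"api": "play_rows", "payload": {"motion": [{"offset": [0, 0, 1.5], "rot": [0.13, -0.17, -0.24], "fingers": 0}, {"offset": [0, -0.1, 1.5], "rot": [0, 0, 0], "fingers": 0}, {"offset": [0, 0, 0], "rot": [0, 0, 0], "fingers": 0}]}}

```text
clock: 9.43
position: [506.3, -138.1, 248.2]
eef_rot: [0.991, 0.133, 0.001, 0.001]
contact_force: [-1.5, 1.3, 6.1]
grip_width: 27.9
```

```bash
cat >> meas.py <<'E'
k=c&(abs(MY)<12)
pf=np.polyfit(MX[k],Z[k],1); pv=np.polyfit(MY[k],Z[k],1); print('cass pitch deg (nose up +)',np.degrees(pf[0]),'roll',np.degrees(pv[0]),'z front',np.median(Z[k&(MX>np.percentile(MX[k],85))]))
fo=near&(Z>44)&(Z<69)&(MX>22)&(MX<32)&(abs(MY)<8); print('inner z',np.median(Z[fo]))
E
python3 look.py w6; python3 meas.py w6 65; python3 -c "
from h import *
go([505.9,-138,247.5],15.25)"
```

```text
cass z 64.88852126791241 front 8.253475125100081
cassette n 48 slopes deg [0.09 0.24] mean yaw 15.42 mid@0 -0.56 width 27.65 x range -40.3 8.3
plate n 75 slopes deg [ 0.1  -0.03] mean yaw 15.28 mid@0 0.03 width 69.08 x range -54.7 57.6
lip 1 [10.17 15.11 20.01] 70.1
lip -1 [-19.88 -14.87  -9.73] 70.1
cass pitch deg (nose up +) -0.012277309988417832 roll -0.1593105478667384 z front 64.77110719530893
inner z 55.003373691827335
at [ 506.3 -138.1  248.2] yaw 15.26 z [ 0.0027 -0.0012 -1.    ] tool off [-0.4 -0.3  0.7] F [-1.9  0.6  6.4] w 28.1 t 9.47
rot [ 0.11 -0.13  0.01]
```

Emit:
{"api": "play_rows", "payload": {"motion": [{"offset": [0, -0.6, 0.4], "rot": [0.1, -0.1, 0.1], "fingers": 0}, {"offset": [0, 0, 0.4], "rot": [0, 0, 0], "fingers": 0}, {"offset": [0, 0, 0.4], "rot": [0, 0, 0], "fingers": 0}]}}

```text
clock: 9.85
position: [506.5, -137.8, 248.2]
eef_rot: [0.991, 0.132, 0.001, 0.001]
contact_force: [-1.6, 0.1, 8.0]
grip_width: 28.0
```

```bash

python3 look.py w7; python3 meas.py w7 65; python3 -c "
from h import *
go([505.9,-138,247.5],15.25)"
```

```text
cass z 64.95622872462022 front 8.560112434081418
cassette n 47 slopes deg [0.14 0.21] mean yaw 15.42 mid@0 -0.34 width 27.67 x range -40.1 8.6
plate n 75 slopes deg [ 0.22 -0.03] mean yaw 15.34 mid@0 0.04 width 69.02 x range -52.1 57.3
lip 1 [ 9.93 14.87 20.08] 70.0
lip -1 [-19.78 -14.86  -9.94] 70.0
cass pitch deg (nose up +) -0.04836373676272282 roll -0.04189159471616986 z front 64.88808881144291
inner z 55.03661647370595
at [ 506.5 -137.8  248.2] yaw 15.16 z [ 0.003  -0.0011 -1.    ] tool off [-0.6  0.   0.7] F [-2.2  0.4  8.3] w 27.5 t 9.9
rot [ 0.11 -0.15 -0.09]
```

Emit:
{"api": "play_rows", "payload": {"motion": [{"offset": [1.5, -0.4, 0.4], "rot": [0, 0, 0], "fingers": 0}, {"offset": [1.5, -0.3, 0.4], "rot": [0, 0, 0], "fingers": 0}, {"offset": [1, 0, 0.4], "rot": [0, 0, 0], "fingers": 0}]}}

```text
clock: 10.28
position: [510.4, -136.3, 248.2]
eef_rot: [0.991, 0.132, 0.002, 0.001]
contact_force: [-1.6, -0.2, 7.8]
grip_width: 27.5
```

```bash

python3 look.py w8; python3 meas.py w8 65; python3 -c "
from h import *
go([505.9,-138,247.5],15.25)"
```

```text
cass z 64.94365884435972 front 10.75013330731349
cassette n 45 slopes deg [-0.12  0.15] mean yaw 15.26 mid@0 -0.26 width 27.63 x range -35.9 10.9
plate n 75 slopes deg [-0.06 -0.12] mean yaw 15.16 mid@0 0.09 width 69.07 x range -48.1 57.3
lip 1 [10.14 15.05 19.97] 70.0
lip -1 [-19.76 -14.85  -9.92] 70.0
cass pitch deg (nose up +) 0.30570361513309796 roll -0.11367865332007585 z front 65.04527238764877
inner z 54.96833157928418
at [ 510.5 -136.3  248.2] yaw 15.16 z [ 0.0049 -0.0022 -1.    ] tool off [-4.9  0.4  0.7] F [-0.8 -0.8  7.6] w 27.5 t 10.32
rot [ 0.19 -0.24 -0.09]
```

Emit:
{"api": "play_rows", "payload": {"motion": [{"offset": [2, -0.1, 0.4], "rot": [0.1, -0.1, 0], "fingers": 0}, {"offset": [2, -0.1, 0.4], "rot": [0.05, -0.1, 0], "fingers": 0}, {"offset": [2, 0, 0.4], "rot": [0, 0, 0], "fingers": 0}]}}

```text
clock: 10.7
position: [516.5, -134.8, 248.2]
eef_rot: [0.991, 0.132, 0.001, 0.001]
contact_force: [-1.3, -0.8, 8.0]
grip_width: 27.6
```

```bash
sed -i 's/(MX<11)/(MX<float(18))/' meas.py
python3 look.py w9; python3 meas.py w9 65; python3 -c "
from h import *
go([505.9,-138,247.5],15.25)"
```

```text
cass z 64.91596758541725 front 17.640295219899905
cassette n 46 slopes deg [ 0.29 -0.04] mean yaw 15.38 mid@0 -0.19 width 27.81 x range -30.1 17.8
plate n 75 slopes deg [ 0.17 -0.09] mean yaw 15.29 mid@0 0.06 width 69.02 x range -42.0 57.3
lip 1 [ 9.95 14.89 19.99] 70.0
lip -1 [-19.9  -14.88  -9.95] 70.0
cass pitch deg (nose up +) 0.21992460379230847 roll -0.25551408045237284 z front 64.96761804051576
inner z 54.92072421355479
at [ 516.7 -134.8  248.2] yaw 15.15 z [ 0.0028 -0.0017 -1.    ] tool off [-11.2   0.3   0.7] F [-2.4 -0.5  8.1] w 28.1 t 10.75
rot [ 0.13 -0.13 -0.1 ]
```

View pics/w9.png

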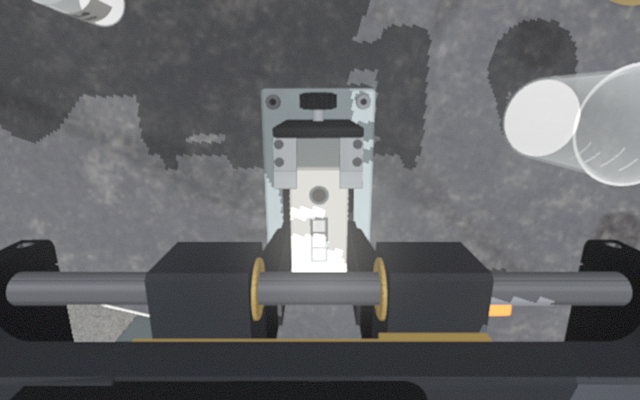

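Emit:
{"api": "play_rows", "payload": {"motion": [{"offset": [2, -0.1, 0.4], "rot": [0, -0.05, 0], "fingers": 0}, {"offset": [2, -0.1, 0.4], "rot": [0.05, -0.05, 0], "fingers": 0}, {"offset": [2, 0, 0.4], "rot": [0, -0.05, 0], "fingers": 0}, {"offset": [2, 0, 0.4], "rot": [0, 0, 0], "fingers": 0}, {"offset": [2, 0, 0.4], "rot": [0, 0, 0], "fingers": 0}]}}

```text
clock: 11.38
position: [526.7, -132.2, 248.2]
eef_rot: [0.991, 0.132, 0.001, 0.002]
contact_force: [-2.7, 0.7, 8.1]
grip_width: 27.5
```

```bash

python3 look.py w10; python3 meas.py w10 65; python3 -c "
from h import *
go([505.9,-138,247.5],15.25)"
```

```text
cass z 64.84903941935497 front 17.814114950848197
cassette n 35 slopes deg [0.24 0.47] mean yaw 15.61 mid@0 -0.57 width 27.63 x range -19.5 17.9
plate n 74 slopes deg [0.14 0.13] mean yaw 15.38 mid@0 0.03 width 69.03 x range -33.4 57.7
lip 1 [10.09 15.04 20.14] 70.0
lip -1 [-19.81 -14.64  -9.78] 70.1
cass pitch deg (nose up +) 0.19435385779189496 roll -0.10633724075130031 z front 64.90378160984042
inner z 64.31156314648445
at [ 526.9 -132.2  248.1] yaw 15.16 z [ 0.0026 -0.0029 -1.    ] tool off [-21.8   0.1   0.6] F [-0.8  1.2  7.5] w 27.6 t 11.43
rot [ 0.2  -0.1  -0.09]
```

View pics/w10.png

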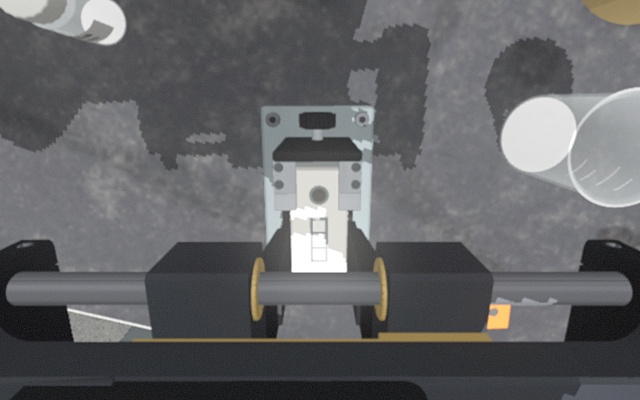

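Emit:
{"api": "play_rows", "payload": {"motion": [{"offset": [1.5, 0, 0.4], "rot": [0.1, -0.05, 0], "fingers": 0}, {"offset": [1.5, 0, 0.4], "rot": [0.05, 0, 0], "fingers": 0}, {"offset": [1, 0, 0.4], "rot": [0, 0, 0], "fingers": 0}]}}

```text
clock: 11.8
position: [530.9, -131.3, 248.1]
eef_rot: [0.991, 0.132, 0.001, 0.001]
contact_force: [-2.6, -1.2, 8.6]
grip_width: 27.6
```

Emit:
{"api": "play_rows", "payload": {"motion": [{"offset": [0.5, 0, 0.4], "rot": [0, 0, 0], "fingers": 0}]}}

```text
clock: 11.92
position: [531.4, -131.2, 248.1]
eef_rot: [0.991, 0.132, 0.001, 0.001]
contact_force: [-2.5, 0.8, 8.7]
grip_width: 27.5
```

```bash

python3 look.py w11; python3 meas.py w11 65; python3 -c "
from h import *
go([505.9,-138,247.5],15.25)"
```

```text
cass z 64.77988076471695 front 17.770836590807075
cassette n 30 slopes deg [-0.65  1.19] mean yaw 15.52 mid@0 -0.6 width 27.47 x range -14.5 17.9
plate n 68 slopes deg [0.08 0.11] mean yaw 15.34 mid@0 0.03 width 69.03 x range -28.9 118.3
lip 1 [10.17 15.09 19.94] 70.0
lip -1 [-19.75 -14.7   -9.71] 70.0
cass pitch deg (nose up +) 0.054420461369335794 roll -0.02123034169729722 z front 64.74497831108243
inner z 64.84792749207108
at [ 531.5 -131.2  248.1] yaw 15.18 z [ 0.0027 -0.0016 -1.    ] tool off [-26.5  -0.1   0.5] F [-3.2  0.6  7.7] w 27.9 t 11.97
rot [ 0.13 -0.12 -0.07]
```

Emit:
{"api": "play_rows", "payload": {"motion": [{"offset": [0.5, 0, 0.4], "rot": [0, 0, 0], "fingers": 0}]}}

```text
clock: 12.1
position: [531.9, -131.0, 248.0]
eef_rot: [0.991, 0.132, 0.001, 0.001]
contact_force: [-2.5, 0.4, 8.1]
grip_width: 27.6
```

Emit:
{"api": "play_rows", "payload": {"motion": [{"offset": [0.5, 0, 0.4], "rot": [0, 0, 0], "fingers": 0}]}}

```text
clock: 12.22
position: [532.2, -130.9, 248.0]
eef_rot: [0.991, 0.132, 0.001, 0.001]
contact_force: [-5.9, -1.3, 9.1]
grip_width: 27.6
```

Emit:
{"api": "play_rows", "payload": {"motion": [{"offset": [0.5, 0, 0.4], "rot": [0, 0, 0], "fingers": 0}]}}

```text
clock: 12.35
position: [532.3, -130.9, 247.9]
eef_rot: [0.991, 0.132, 0.001, 0.001]
contact_force: [-5.5, -1.6, 8.8]
grip_width: 27.4
```

Emit:
{"api": "play_rows", "payload": {"motion": [{"offset": [0, 0, 0], "rot": [0, 0, 0], "fingers": 40}, {"offset": [0, 0, 0], "rot": [0, 0, 0], "fingers": 45}, {"offset": [0, 0, 0], "rot": [0, 0, 0], "fingers": 45}]}}

```text
clock: 12.72
position: [532.3, -130.9, 247.5]
eef_rot: [0.991, 0.132, 0.0, 0.001]
contact_force: [-1.1, -0.1, -0.5]
grip_width: 42.5
```

Emit:
{"api": "play_rows", "payload": {"motion": [{"offset": [0, 0, -8], "rot": [0, 0, 0], "fingers": 45}, {"offset": [0, 0, -20], "rot": [0, 0, 0], "fingers": 45}, {"offset": [-20, 0, -20], "rot": [0, 0, 0], "fingers": 45}, {"offset": [-20, 0, -10], "rot": [0, 0, 0], "fingers": 45}, {"offset": [0, 0, 0], "rot": [0, 0, 0], "fingers": 45}]}}

```text
clock: 13.35
position: [492.4, -141.6, 308.1]
eef_rot: [0.991, 0.132, 0.0, 0.001]
contact_force: [0.0, -0.6, 0.4]
grip_width: 42.7
```

```bash

python3 look.py w12; python3 meas.py w12 66.5; python3 -c "
from h import *
go([501.6,117.4,262],38)"
```

```text
cass z 66.56089705831846 front 17.920282748983347
cassette n 52 slopes deg [0.23 0.5 ] mean yaw 15.62 mid@0 -0.6 width 27.24 x range -35.4 17.9
plate n 75 slopes deg [ 0.14 -0.17] mean yaw 15.24 mid@0 0.01 width 68.92 x range -65.4 57.4
lip 1 [ 9.88 14.94 20.07] 70.0
lip -1 [-19.95 -14.71  -9.77] 70.1
cass pitch deg (nose up +) 0.17522799364914737 roll -0.18415036354181955 z front 66.55385929484139
inner z 66.60183418572703
at [ 493.  -141.5  307.8] yaw 15.22 z [ 0.0012 -0.0017 -1.    ] tool off [  76.3 -247.7   45.3] F [0.6 0.3 0.9] w 42.8 t 13.4
rot [ 1.200e-01 -2.000e-02 -2.278e+01]
```

View pics/w12.png

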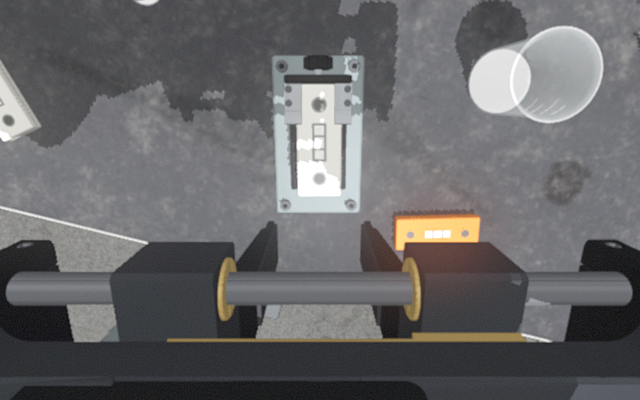

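The first cassette sits under the lips: its rear edge is at x = -35.4 mm, it is level, and its top is at lip height. I go for the second one next.

Emit:
{"api": "play_rows", "payload": {"motion": [{"offset": [14, -45, 0], "rot": [0, 0, 0], "fingers": 55}, {"offset": [14, -48, 5], "rot": [0, 0, 0], "fingers": 70}, {"offset": [14, -50, 10], "rot": [0, 0, 0], "fingers": 75}, {"offset": [14, -50, 15], "rot": [0, 0, 0], "fingers": 75}, {"offset": [12, -40, 12], "rot": [0, 0, -5], "fingers": 75}]}}

```text
clock: 14.02
position: [500.5, 105.8, 262.4]
eef_rot: [0.985, 0.173, 0.001, 0.001]
contact_force: [0.5, -0.3, -0.1]
grip_width: 71.1
```

Emit:
{"api": "play_rows", "payload": {"motion": [{"offset": [0, 0, 0], "rot": [0, 0, -9], "fingers": 75}, {"offset": [0, 0, 0], "rot": [0.1, 0, -8], "fingers": 75}, {"offset": [0, 0, 0], "rot": [0, 0, 0], "fingers": 75}]}}

```text
clock: 14.4
position: [501.0, 110.0, 259.3]
eef_rot: [0.946, 0.323, -0.001, 0.0]
contact_force: [0.5, 0.3, -0.8]
grip_width: 71.3
```

```bash
python3 look.py w13; python3 - <<'E'
from h import *
import sys; sys.argv=['m','pics/w13.npz']
from m2 import *
Z=P[...,2]
c,t=(501.6,117.4),38
m=(np.hypot(P[...,0]-c[0],P[...,1]-c[1])<60)&(Z>6.0)&(Z<15)&(im.min(2)>70)
n,l,st,cc=cv2.connectedComponentsWithStats(m.astype(np.uint8)); i=1+np.argmax(st[1:,4]); m=l==i
th,c,L,W=robust_rect(P[m][:,:2],70,28,t,None); print(th,c,L,W,st[i],np.median(P[m][:,2]), cv2.minAreaRect(P[m][:,:2].astype(np.float32)))
a=np.radians(th); go([c[0]-4.3*np.cos(a),c[1]-4.3*np.sin(a),215],th)
E
```

```text
38.20000000000009 [501.79688228 118.30572043] 68.92943028997195 27.758406964729716 [ 288  147   43  100 4094] 9.306193228522929 ((501.5700378417969, 118.37772369384766), (69.72989654541016, 28.181217193603516), 38.20863342285156)
at [501.  109.8 259.3] yaw 37.62 z [-1.3e-03 -7.0e-04 -1.0e+00] tool off [ 1.6 -6.2 44.3] F [-0.1 -0.2  0.5] w 71.4 t 14.45
rot [-0.02  0.08 -0.58]
```

View pics/w13.png

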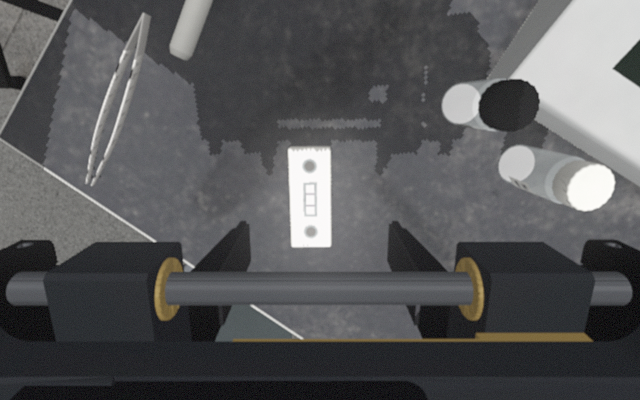

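Emit:
{"api": "play_rows", "payload": {"motion": [{"offset": [1.5, -5, 12], "rot": [0, 0, -0.5], "fingers": 55}, {"offset": [0, 0, 18], "rot": [0, 0, 0], "fingers": 50}, {"offset": [0, 0, 12], "rot": [0, 0, 0], "fingers": 45}, {"offset": [0, 0, 0], "rot": [0, 0, 0], "fingers": 45}]}}

```text
clock: 14.95
position: [498.9, 114.9, 214.2]
eef_rot: [0.946, 0.323, -0.001, 0.0]
contact_force: [0.1, 0.3, 0.4]
grip_width: 43.4
```

```bash
python3 - <<'E'
from h import *
th=38.2;c=[501.8,118.3]
a=np.radians(th); go([c[0]-4.3*np.cos(a),c[1]-4.3*np.sin(a),192.3],th)
E
```

```text
at [498.9 114.9 214.2] yaw 37.7 z [-2.e-03 -7.e-04 -1.e+00] tool off [ 0.1 -0.9 21.9] F [0.1 0.3 0.4] w 43.4 t 14.95
rot [-0.04  0.11 -0.5 ]
```

Emit:
{"api": "play_rows", "payload": {"motion": [{"offset": [0, -0.7, 8], "rot": [0, 0.1, -0.5], "fingers": 45}, {"offset": [0, 0, 8], "rot": [0, 0, 0], "fingers": 45}, {"offset": [0, 0, 4], "rot": [0, 0, 0], "fingers": 45}, {"offset": [0, 0, 0], "rot": [0, 0, 0], "fingers": 45}]}}

```text
clock: 15.45
position: [498.6, 115.5, 193.3]
eef_rot: [0.945, 0.327, 0.0, -0.0]
contact_force: [0.2, -0.5, 0.4]
grip_width: 42.9
```

```bash
python3 - <<'E'
from h import *
th=38.2;c=[501.8,118.3]
a=np.radians(th); go([c[0]-4.3*np.cos(a),c[1]-4.3*np.sin(a),192.3],th)
E
```

```text
at [498.6 115.5 193.3] yaw 38.18 z [ 5.e-04  6.e-04 -1.e+00] tool off [-0.1 -0.3  1. ] F [ 0.2 -0.5  0.4] w 42.9 t 15.45
rot [-0.01 -0.04 -0.02]
```

Emit:
{"api": "play_rows", "payload": {"motion": [{"offset": [0, -0.3, 0.7], "rot": [0, 0, 0], "fingers": 30}, {"offset": [0, 0, 0], "rot": [0, 0, 0], "fingers": 0}, {"offset": [0, 0, 0], "rot": [0, 0, 0], "fingers": 0}, {"offset": [0, 0, 0], "rot": [0, 0, 0], "fingers": 0}, {"offset": [0, 0, 0], "rot": [0, 0, 0], "fingers": 0}]}}

```text
clock: 16.08
position: [498.5, 115.7, 193.2]
eef_rot: [0.945, 0.327, 0.001, -0.0]
contact_force: [0.4, -0.2, -0.8]
grip_width: 27.6
```

Emit:
{"api": "play_rows", "payload": {"motion": [{"offset": [0, 0, -30], "rot": [0, 0, 0], "fingers": 0}, {"offset": [0, 0, -45], "rot": [0, 0, 0], "fingers": 0}, {"offset": [-12, 35, -25], "rot": [0, 0, 0], "fingers": 0}, {"offset": [-20, 42, -10], "rot": [0, 0, 0], "fingers": 0}, {"offset": [-20, 42, 0], "rot": [0, 0, 0], "fingers": 0}]}}

```text
clock: 16.7
position: [531.5, -10.7, 306.8]
eef_rot: [0.944, 0.33, 0.001, 0.0]
contact_force: [0.0, 0.5, -0.2]
grip_width: 27.4
```

```bash
python3 - <<'E'
from h import *
go([493.9,-141.3,310],15.25)
E
```

```text
at [531.5 -10.7 306.8] yaw 38.48 z [ 1.4e-03 -2.0e-04 -1.0e+00] tool off [-110.7   78.8   -3.2] F [ 0.   0.5 -0.2] w 27.4 t 16.7
rot [ 0.05 -0.07 23.23]
```

Emit:
{"api": "play_rows", "payload": {"motion": [{"offset": [-36, 26, -1], "rot": [0, 0, 0], "fingers": 0}, {"offset": [-38, 27, -1], "rot": [0, 0, 0], "fingers": 0}, {"offset": [-28, 20, 0], "rot": [0, 0, 5], "fingers": 0}, {"offset": [0, 0, 0], "rot": [0, 0, 9], "fingers": 0}, {"offset": [0, 0, 0], "rot": [0, 0, 8], "fingers": 0}]}}

```text
clock: 17.32
position: [495.7, -138.6, 309.2]
eef_rot: [0.991, 0.136, 0.001, 0.001]
contact_force: [-0.1, -0.3, -0.7]
grip_width: 27.9
```

```bash
python3 - <<'E'
from h import *
go([493.9,-141.3,302],15.25)
E
```

```text
at [ 495.7 -138.6  309.2] yaw 15.6 z [ 3.e-03 -8.e-04 -1.e+00] tool off [-2.5  2.1  7.2] F [-0.1 -0.3 -0.7] w 27.9 t 17.32
rot [ 0.09 -0.15  0.35]
```

Emit:
{"api": "play_rows", "payload": {"motion": [{"offset": [3, 1, 12], "rot": [0.09, -0.15, 0.35], "fingers": 0}, {"offset": [3, 0.5, 14], "rot": [0, 0, 0], "fingers": 0}, {"offset": [3, 0.3, 10], "rot": [0, 0, 0], "fingers": 0}, {"offset": [0, 0, 3], "rot": [0, 0, 0], "fingers": 0}, {"offset": [0, 0, 0], "rot": [0, 0, 0], "fingers": 0}]}}

```text
clock: 17.95
position: [505.5, -137.5, 266.4]
eef_rot: [0.991, 0.136, -0.001, -0.001]
contact_force: [0.1, 1.3, 0.5]
grip_width: 27.8
```

```bash
sed -i 's/(MX<float(18))/(MX<float(11 if zc>74 else 18))/' meas.py
python3 look.py x1; python3 meas.py x1 86; python3 -c "
from h import *
go([506.0,-137.9,268],15.25)"
```

```text
cass z 82.91174942726452 front 6.25934689180674
cassette n 47 slopes deg [0.09 1.07] mean yaw 15.83 mid@0 1.07 width 27.04 x range -41.6 6.5
plate n 75 slopes deg [0.05 0.01] mean yaw 15.28 mid@0 0.02 width 69.0 x range -58.6 57.6
lip 1 [10.27 15.18 20.1 ] 70.1
lip -1 [-19.83 -14.83  -9.82] 70.0
cass pitch deg (nose up +) -0.12296684625745595 roll 0.1354190477486318 z front 82.85299511266606
inner z 66.46533323083733
at [ 505.5 -137.5  266.6] yaw 15.67 z [-1.6e-03  7.0e-04 -1.0e+00] tool off [ 0.3  0.5 -1.4] F [-0.3 -1.  -0.4] w 27.7 t 18.0
rot [-0.06  0.08  0.42]
```

View pics/x1.png

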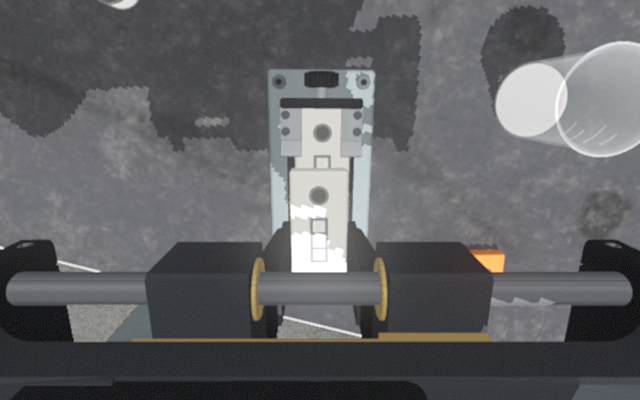

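Emit:
{"api": "play_rows", "payload": {"motion": [{"offset": [1, 0.6, 0], "rot": [-0.06, 0.08, 0.45], "fingers": 0}, {"offset": [0, 0, 2], "rot": [0, 0, 0], "fingers": 0}, {"offset": [0, 0, 2], "rot": [0, 0, 0], "fingers": 0}, {"offset": [0, 0, 0], "rot": [0, 0, 0], "fingers": 0}]}}

```text
clock: 18.5
position: [506.7, -137.9, 263.2]
eef_rot: [0.991, 0.132, 0.001, 0.0]
contact_force: [0.1, 0.4, -0.2]
grip_width: 27.7
```

```bash

python3 look.py x2; python3 meas.py x2 79; python3 -c "
from h import *
go([506.0,-137.9,260],15.25)"
```

```text
cass z 79.61596024931363 front 8.224272869162299
cassette n 47 slopes deg [0.46 0.17] mean yaw 15.57 mid@0 -0.2 width 27.77 x range -40.3 8.3
plate n 75 slopes deg [ 0.07 -0.07] mean yaw 15.25 mid@0 0.06 width 69.07 x range -54.9 57.9
lip 1 [10.01 15.19 20.11] 70.0
lip -1 [-19.89 -14.82  -9.84] 70.0
cass pitch deg (nose up +) -0.32454600294426295 roll -0.23685764634498113 z front 79.52178937615301
inner z 66.54111178672218
at [ 506.7 -137.9  263.3] yaw 15.21 z [ 1.8e-03 -6.0e-04 -1.0e+00] tool off [-0.7 -0.2  3.3] F [ 0.1 -0.5 -0.8] w 27.4 t 18.55
rot [ 0.06 -0.09 -0.04]
```

Emit:
{"api": "play_rows", "payload": {"motion": [{"offset": [0, 0, 1.5], "rot": [0.06, -0.09, 0], "fingers": 0}, {"offset": [0, 0, 1.2], "rot": [0, 0, 0], "fingers": 0}, {"offset": [0, 0, 0], "rot": [0, 0, 0], "fingers": 0}]}}

```text
clock: 18.92
position: [506.7, -137.9, 260.4]
eef_rot: [0.991, 0.132, -0.0, 0.0]
contact_force: [0.2, -0.2, -0.2]
grip_width: 27.8
```

Emit:
{"api": "play_rows", "payload": {"motion": [{"offset": [0, 0, 1], "rot": [0, 0, 0], "fingers": 0}, {"offset": [0, 0, 0], "rot": [0, 0, 0], "fingers": 0}]}}

```text
clock: 19.18
position: [506.8, -137.9, 259.9]
eef_rot: [0.991, 0.132, 0.0, 0.0]
contact_force: [-0.9, 0.4, 4.5]
grip_width: 27.6
```

Emit:
{"api": "play_rows", "payload": {"motion": [{"offset": [0, 0, 1], "rot": [0, 0, 0], "fingers": 0}, {"offset": [0, 0, 0], "rot": [0, 0, 0], "fingers": 0}]}}

```text
clock: 19.42
position: [506.8, -137.9, 259.7]
eef_rot: [0.991, 0.132, 0.001, 0.0]
contact_force: [-1.8, 1.1, 6.2]
grip_width: 27.8
```

Emit:
{"api": "play_rows", "payload": {"motion": [{"offset": [0, 0, 2.5], "rot": [0, 0, 0], "fingers": 0}, {"offset": [0, 0, 2.5], "rot": [0.05, -0.05, 0], "fingers": 0}, {"offset": [0, 0, 2.5], "rot": [0, -0.05, 0], "fingers": 0}, {"offset": [0, 0, 2.5], "rot": [0.05, 0, 0], "fingers": 0}, {"offset": [0, 0, 0.5], "rot": [0, 0, 0], "fingers": 0}]}}

```text
clock: 20.05
position: [507.0, -138.0, 252.0]
eef_rot: [0.991, 0.133, 0.002, 0.001]
contact_force: [-0.9, 0.8, 8.8]
grip_width: 27.3
```

```bash

python3 look.py x3; python3 meas.py x3 66; python3 -c "
from h import *
go([506.0,-137.9,248],15.25)"
```

```text
cass z 68.47359915327829 front 17.339110578830862
cassette n 50 slopes deg [0.34 0.18] mean yaw 15.51 mid@0 -0.69 width 27.66 x range -39.6 17.8
plate n 75 slopes deg [0.01 0.08] mean yaw 15.29 mid@0 0.04 width 69.11 x range -54.3 57.6
lip 1 [10.22 15.06 20.03] 70.0
lip -1 [-19.76 -14.74  -9.73] 70.1
cass pitch deg (nose up +) -0.27239686542075764 roll 0.0017283210542870832 z front 68.41598583924929
inner z 58.81027762801516
at [ 507. -138.  252.] yaw 15.23 z [ 0.0035 -0.0014 -1.    ] tool off [-1.  -0.4  4. ] F [-3.   0.1  8.9] w 27.9 t 20.1
rot [ 0.13 -0.17 -0.02]
```

Emit:
{"api": "play_rows", "payload": {"motion": [{"offset": [0, -0.3, 2], "rot": [0.13, -0.15, 0.1], "fingers": 0}, {"offset": [0, -0.2, 2], "rot": [0, 0, 0.1], "fingers": 0}, {"offset": [0, 0, 1], "rot": [0.05, -0.05, 0], "fingers": 0}, {"offset": [0, 0, 0.5], "rot": [0, 0, 0], "fingers": 0}]}}

```text
clock: 20.6
position: [507.3, -138.0, 249.2]
eef_rot: [0.991, 0.131, 0.002, 0.001]
contact_force: [-3.0, 1.4, 9.9]
grip_width: 27.6
```

```bash

python3 look.py x4; python3 meas.py x4 65; python3 -c "
from h import *
go([506.0,-137.9,248],15.25)"
```

```text
cass z 65.70254240519228 front 9.087301138043367
cassette n 47 slopes deg [0.15 0.02] mean yaw 15.34 mid@0 -0.87 width 27.69 x range -39.4 9.2
plate n 75 slopes deg [ 0.04 -0.12] mean yaw 15.21 mid@0 0.06 width 69.05 x range -53.2 57.8
lip 1 [10.01 15.04 20.04] 70.0
lip -1 [-19.68 -14.76  -9.82] 70.1
cass pitch deg (nose up +) -0.13665365168863408 roll -0.2730720588262221 z front 65.68370158381518
inner z 56.09173782508381
at [ 507.3 -138.   249.2] yaw 15.03 z [ 0.0038 -0.0015 -1.    ] tool off [-1.3 -0.4  1.2] F [-2.6  1.3  9.1] w 27.5 t 20.65
rot [ 0.14 -0.19 -0.22]
```

View pics/x4.png

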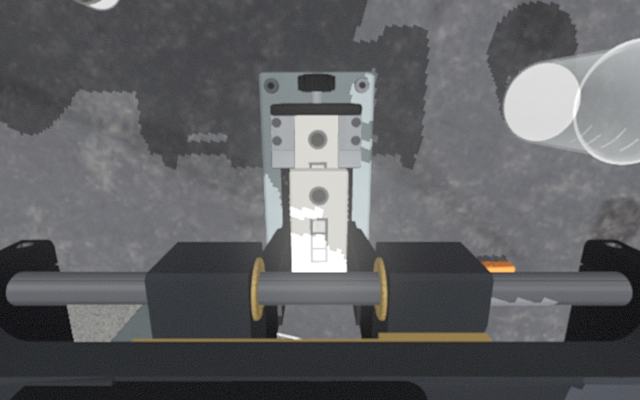

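Emit:
{"api": "play_rows", "payload": {"motion": [{"offset": [0, -0.5, 0.9], "rot": [0.1, -0.1, 0], "fingers": 0}, {"offset": [0, -0.5, 0.9], "rot": [0.1, -0.1, 0], "fingers": 0}, {"offset": [0, -0.4, 0.9], "rot": [0, 0, 0], "fingers": 0}, {"offset": [0, 0, 0.5], "rot": [0, 0, 0], "fingers": 0}]}}

```text
clock: 21.15
position: [507.7, -137.3, 248.9]
eef_rot: [0.991, 0.131, 0.003, 0.001]
contact_force: [-2.0, 1.7, 9.5]
grip_width: 27.4
```

```bash

python3 look.py x5; python3 meas.py x5 65; python3 -c "
from h import *
go([506.0,-137.9,248],15.25)"
```

```text
cass z 65.48811434569716 front 9.926369703172503
cassette n 47 slopes deg [0.18 0.02] mean yaw 15.35 mid@0 -0.44 width 27.71 x range -38.5 15.8
plate n 75 slopes deg [0.15 0.12] mean yaw 15.39 mid@0 0.04 width 69.08 x range -50.7 57.5
lip 1 [10.15 15.08 20.04] 70.0
lip -1 [-19.7  -14.78  -9.83] 70.0
cass pitch deg (nose up +) 0.03912652360612251 roll -0.05107971575517715 z front 65.4942853374844
inner z 55.79594643891488
at [ 507.7 -137.3  249. ] yaw 15.04 z [ 0.0055 -0.002  -1.    ] tool off [-1.8  0.2  1. ] F [-1.5 -0.2  9.3] w 27.9 t 21.2
rot [ 0.19 -0.27 -0.21]
```

Emit:
{"api": "play_rows", "payload": {"motion": [{"offset": [0, -0.3, 1.2], "rot": [0.15, -0.25, 0], "fingers": 0}, {"offset": [0, -0.2, 1.1], "rot": [0.1, -0.2, 0], "fingers": 0}, {"offset": [0, 0, 0.7], "rot": [0.05, -0.1, 0], "fingers": 0}]}}

```text
clock: 21.58
position: [508.5, -137.3, 248.4]
eef_rot: [0.991, 0.131, 0.0, 0.001]
contact_force: [-2.0, 1.0, 9.2]
grip_width: 27.4
```

```bash

python3 look.py x6; python3 meas.py x6 65; python3 -c "
from h import *
go([506.0,-137.9,248],15.25)"
```

```text
cass z 64.91674155847127 front 9.894094155823343
cassette n 47 slopes deg [ 0.09 -0.07] mean yaw 15.26 mid@0 -0.49 width 27.76 x range -38.4 10.1
plate n 75 slopes deg [0.08 0.06] mean yaw 15.32 mid@0 0.05 width 69.1 x range -51.3 57.8
lip 1 [10.14 15.05 20.  ] 70.0
lip -1 [-19.74 -14.75  -9.81] 70.0
cass pitch deg (nose up +) 0.02931305408086883 roll -0.26461566940389325 z front 64.89190257007672
inner z 55.147204832192756
at [ 508.5 -137.3  248.4] yaw 15.03 z [ 9.e-04 -2.e-03 -1.e+00] tool off [-2.6 -0.1  0.4] F [-1.2  0.4  8.8] w 27.7 t 21.62
rot [ 0.13 -0.02 -0.22]
```

Emit:
{"api": "play_rows", "payload": {"motion": [{"offset": [0.5, -0.5, 0.7], "rot": [0.1, 0, 0], "fingers": 0}, {"offset": [1, -0.4, 0.7], "rot": [0.05, 0, 0], "fingers": 0}, {"offset": [0.5, -0.1, 0.6], "rot": [0, 0, 0], "fingers": 0}]}}

```text
clock: 22.0
position: [510.5, -136.2, 248.5]
eef_rot: [0.991, 0.131, 0.002, 0.001]
contact_force: [-2.2, -0.7, 9.2]
grip_width: 27.2
```

```bash

python3 look.py x7; python3 meas.py x7 65; python3 -c "
from h import *
go([506.0,-137.9,248],15.25)"
```

```text
cass z 64.99348023663025 front 12.646650178262815
cassette n 47 slopes deg [0.12 0.02] mean yaw 15.32 mid@0 0.04 width 27.7 x range -35.8 12.8
plate n 75 slopes deg [0.1  0.02] mean yaw 15.31 mid@0 0.07 width 69.06 x range -48.9 57.8
lip 1 [ 9.94 14.91 20.1 ] 70.0
lip -1 [-19.77 -14.69  -9.77] 70.1
cass pitch deg (nose up +) -0.013413934583420311 roll -0.13174293531397516 z front 64.96103535715719
inner z 55.30309311160278
at [ 510.6 -136.2  248.5] yaw 15.03 z [ 0.0037 -0.0013 -1.    ] tool off [-4.9  0.4  0.5] F [-1.4  0.6  9.8] w 27.6 t 22.05
rot [ 0.13 -0.19 -0.22]
```

Lateral offset is now 0.04 mm and the cassette's top is 1.4 mm below lip level. I slide it in.

Emit:
{"api": "play_rows", "payload": {"motion": [{"offset": [2, -0.1, 0.7], "rot": [0.05, -0.1, 0], "fingers": 0}, {"offset": [2, -0.1, 0.7], "rot": [0.05, -0.1, 0], "fingers": 0}, {"offset": [2, -0.1, 0.7], "rot": [0.05, -0.1, 0], "fingers": 0}]}}

```text
clock: 22.42
position: [516.6, -134.7, 248.5]
eef_rot: [0.991, 0.131, 0.0, 0.001]
contact_force: [-2.3, -0.4, 10.1]
grip_width: 27.7
```

```bash

python3 look.py x8; python3 meas.py x8 65; python3 -c "
from h import *
go([506.0,-137.9,248],15.25)"
```

```text
cass z 65.02262516831229 front 17.782684063548814
cassette n 46 slopes deg [ 0.1  -0.04] mean yaw 15.28 mid@0 -0.06 width 27.69 x range -30.2 17.9
plate n 75 slopes deg [ 0.05 -0.14] mean yaw 15.21 mid@0 0.08 width 69.03 x range -43.1 57.7
lip 1 [ 9.94 14.98 19.94] 70.0
lip -1 [-19.81 -14.86  -9.92] 70.1
cass pitch deg (nose up +) 0.16468462697268033 roll -0.12775941951936126 z front 65.05599908032802
inner z 55.1804143669529
at [ 516.8 -134.7  248.5] yaw 15.03 z [ 0.001  -0.0018 -1.    ] tool off [-11.3   0.3   0.5] F [-1.5 -0.4  9.2] w 28.0 t 22.48
rot [ 0.11 -0.03 -0.22]
```

Emit:
{"api": "play_rows", "payload": {"motion": [{"offset": [2, -0.1, 0.7], "rot": [0.05, -0.05, 0], "fingers": 0}, {"offset": [2, -0.1, 0.7], "rot": [0.05, -0.1, 0], "fingers": 0}]}}

```text
clock: 22.72
position: [520.8, -133.6, 248.6]
eef_rot: [0.991, 0.131, -0.0, 0.001]
contact_force: [-2.6, -0.2, 10.5]
grip_width: 27.5
```

Emit:
{"api": "play_rows", "payload": {"motion": [{"offset": [2, -0.1, 0.7], "rot": [0.05, -0.05, 0], "fingers": 0}, {"offset": [2, -0.1, 0.7], "rot": [0.05, -0.1, 0], "fingers": 0}, {"offset": [1.5, 0, 0.7], "rot": [0.05, -0.05, 0], "fingers": 0}]}}

```text
clock: 23.1
position: [526.5, -132.3, 248.6]
eef_rot: [0.991, 0.131, -0.001, 0.001]
contact_force: [-3.2, -1.0, 10.0]
grip_width: 27.4
```

```bash

python3 look.py x9; python3 meas.py x9 65; python3 -c "
from h import *
go([532.0,-131,248],15.25)"
```

```text
cass z 65.04281498241039 front 17.82845469891306
cassette n 36 slopes deg [ 0.15 -0.13] mean yaw 15.26 mid@0 -0.33 width 27.71 x range -20.3 17.9
plate n 74 slopes deg [ 0.03 -0.19] mean yaw 15.17 mid@0 0.06 width 69.02 x range -33.1 57.5
lip 1 [ 9.98 14.99 20.07] 70.0
lip -1 [-19.94 -14.85  -9.84] 70.0
cass pitch deg (nose up +) 0.08588730102296786 roll -0.18552129688264019 z front 65.10590556829686
inner z 64.05685638545228
at [ 526.7 -132.3  248.6] yaw 15.05 z [-8.0e-04 -1.9e-03 -1.0e+00] tool off [5.5 0.1 0.6] F [-1.  -0.1  9.8] w 27.7 t 23.15
rot [ 0.09  0.08 -0.2 ]
```

View pics/x9.png

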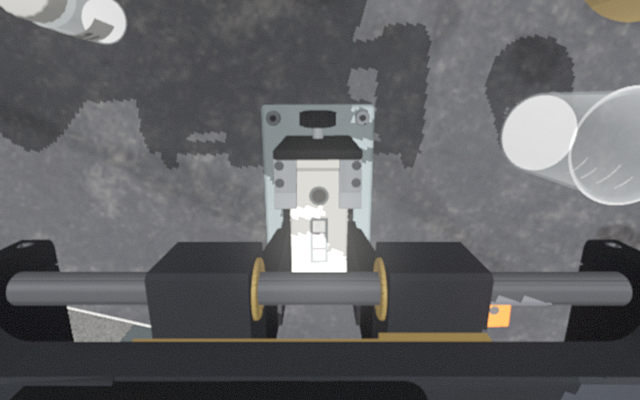

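The front edge is now at about x = 29 mm under the lips, with about 6 mm to go.

Emit:
{"api": "play_rows", "payload": {"motion": [{"offset": [1.5, -0.1, 0.8], "rot": [0.05, 0, 0], "fingers": 0}, {"offset": [1.5, -0.1, 0.8], "rot": [0.05, 0, 0], "fingers": 0}, {"offset": [1, 0, 0.8], "rot": [0, 0, 0], "fingers": 0}, {"offset": [0.5, 0, 0.7], "rot": [0, 0, 0], "fingers": 0}]}}

```text
clock: 23.65
position: [531.2, -131.2, 248.4]
eef_rot: [0.991, 0.131, 0.001, 0.001]
contact_force: [-2.9, 0.8, 10.9]
grip_width: 27.6
```

Emit:
{"api": "play_rows", "payload": {"motion": [{"offset": [0.5, 0, 0.7], "rot": [0, 0, 0], "fingers": 0}]}}

```text
clock: 23.78
position: [531.6, -131.1, 248.3]
eef_rot: [0.991, 0.131, 0.001, 0.001]
contact_force: [-3.2, 0.1, 11.0]
grip_width: 27.9
```

Emit:
{"api": "play_rows", "payload": {"motion": [{"offset": [0.5, 0, 0.7], "rot": [0, 0, 0], "fingers": 0}]}}

```text
clock: 23.9
position: [532.1, -130.9, 248.3]
eef_rot: [0.991, 0.131, 0.001, 0.001]
contact_force: [-3.2, 1.5, 10.7]
grip_width: 27.4
```

Emit:
{"api": "play_rows", "payload": {"motion": [{"offset": [0.5, 0, 0.7], "rot": [0, 0, 0], "fingers": 0}]}}

```text
clock: 24.02
position: [532.4, -130.7, 248.2]
eef_rot: [0.991, 0.131, 0.001, 0.001]
contact_force: [-4.9, -2.0, 11.1]
grip_width: 27.6
```

Emit:
{"api": "play_rows", "payload": {"motion": [{"offset": [0.5, 0, 0.7], "rot": [0, 0, 0], "fingers": 0}]}}

```text
clock: 24.15
position: [532.6, -130.7, 248.2]
eef_rot: [0.991, 0.131, 0.001, 0.001]
contact_force: [-6.8, -2.1, 11.8]
grip_width: 27.9
```

The push force rose to 6.8 N and the motion stalled, so it is at the back stop. I release and retreat.

Emit:
{"api": "play_rows", "payload": {"motion": [{"offset": [0, 0, 0], "rot": [0, 0, 0], "fingers": 40}, {"offset": [0, 0, 0], "rot": [0, 0, 0], "fingers": 45}, {"offset": [0, 0, 0], "rot": [0, 0, 0], "fingers": 45}]}}

```text
clock: 24.52
position: [532.6, -130.7, 248.1]
eef_rot: [0.991, 0.131, 0.001, 0.001]
contact_force: [0.9, -0.2, -0.6]
grip_width: 42.7
```

Emit:
{"api": "play_rows", "payload": {"motion": [{"offset": [0, 0, -8], "rot": [0, 0, 0], "fingers": 45}, {"offset": [0, 0, -20], "rot": [0, 0, 0], "fingers": 45}, {"offset": [-20, 0, -20], "rot": [0, 0, 0], "fingers": 45}, {"offset": [-20, 0, -10], "rot": [0, 0, 0], "fingers": 45}, {"offset": [0, 0, 0], "rot": [0, 0, 0], "fingers": 45}]}}

```text
clock: 25.15
position: [492.6, -141.2, 308.6]
eef_rot: [0.991, 0.131, 0.001, 0.002]
contact_force: [-0.2, 0.2, -0.7]
grip_width: 42.8
```

```bash

python3 look.py x10; python3 meas.py x10 66.5; python3 -c "
from h import *
go([501.6,117.4,262],38)"
```

```text
cass z 66.66227651404955 front 17.754516800464025
cassette n 51 slopes deg [0.28 0.32] mean yaw 15.55 mid@0 -0.63 width 27.28 x range -34.9 17.8
plate n 75 slopes deg [0.19 0.1 ] mean yaw 15.39 mid@0 0.01 width 68.86 x range -66.5 57.3
lip 1 [10.31 15.15 19.98] 70.1
lip -1 [-19.6  -14.75  -9.96] 70.2
cass pitch deg (nose up +) 0.03987999110798173 roll 0.10984880923654183 z front 66.62883263572158
inner z 66.53074760754191
at [ 493.1 -141.2  308.3] yaw 15.11 z [ 0.0024 -0.0027 -1.    ] tool off [  75.5 -247.6   45.6] F [ 0.8 -0.3  0.1] w 42.5 t 25.2
rot [  0.2   -0.05 -22.89]
```

View pics/x10.png

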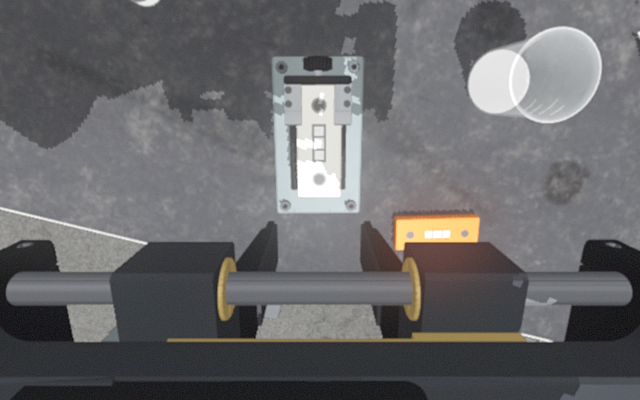

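The top cassette is home, with its rear edge at -34.9 mm, level and at lip height. I check the lower one for protrusion in the same picture.

```bash
python3 - <<'E'
import sys; sys.argv=['m','pics/x10.npz']
from rel import *
o=np.array([536.3,-129.7]);a=np.radians(15.25);u=np.array([np.cos(a),np.sin(a)]);v=np.array([-u[1],u[0]])
MX=(P[...,:2]-o)@u; MY=(P[...,:2]-o)@v
for lo in range(-42,-30):
    k=(MX>=lo)&(MX<lo+1)&(abs(MY)<10)&(V<265); print(lo,k.sum(),np.round(np.percentile(Z[k],[5,25,50,75,95])),np.histogram(Z[k],[-5,15,44,54,63,70])[0])
E
python3 -c "
import cv2;im=cv2.imread('pics/x10.png')[40:225,250:390];cv2.imwrite('pics/x10c.png',cv2.resize(im,None,fx=3.2,fy=3.2,interpolation=cv2.INTER_CUBIC))"
```

```text
Traceback (most recent call last):
IndexError: index -1 is out of bounds for axis 0 with size 0
```

View pics/x10c.png

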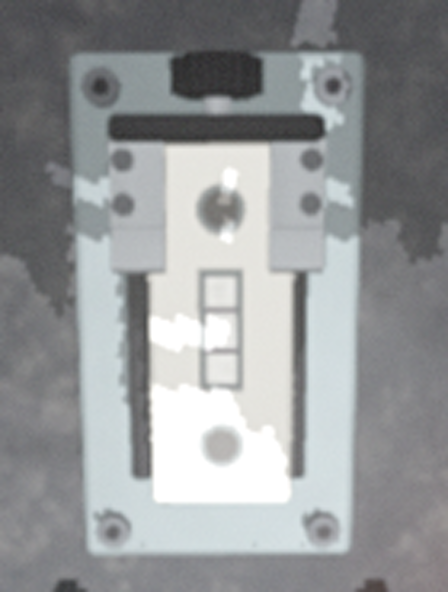

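The lower cassette's rear end is hidden from this angle, so I back off and look from behind.

Emit:
{"api": "play_rows", "payload": {"motion": [{"offset": [-40, 0, 5], "rot": [0, 0, 0], "fingers": 45}, {"offset": [-40, 0, 5], "rot": [0, 0, 0], "fingers": 45}, {"offset": [-5, 0, 0], "rot": [0, 0, 0], "fingers": 45}, {"offset": [0, 0, 0], "rot": [0, 0, 0], "fingers": 45}]}}

```text
clock: 25.7
position: [411.0, -164.1, 296.5]
eef_rot: [0.991, 0.132, 0.001, 0.001]
contact_force: [0.5, -0.4, 0.3]
grip_width: 43.0
```

```bash
python3 look.py x11; python3 -c "
import cv2
from h import *
go([500,-131,300],15)
im=cv2.imread('pics/x11.png')[0:200,220:420];cv2.imwrite('pics/x11c.png',cv2.resize(im,None,fx=3,fy=3,interpolation=cv2.INTER_CUBIC))
for n in ['side']:
  im,d=capture(n); cv2.imwrite('pics/side_end.png',im[:,:,::-1])
  for q in ['cassette_1','vial_1','beaker','tweezers','ph_tester']: print(q,[(np.round(r['point']).tolist(),round(r['p'],2)) for r in pinpoint(n,q)])
"
```

```text
at [ 411.2 -164.   296.4] yaw 15.14 z [ 0.0027 -0.0025 -1.    ] tool off [94.4 -8.6 -3.4] F [-0.  -0.5  0.5] w 42.6 t 25.75
rot [ 0.18 -0.11  0.14]
cassette_1 [([536.0, -136.0, 56.0], 0.76), ([484.0, -246.0, 2.0], 0.54), ([537.0, -125.0, 51.0], 0.37), ([538.0, -126.0, 3.0], 0.23)]
vial_1 [([606.0, 22.0, -2.0], 0.83), ([469.0, -499.0, 2.0], 0.73)]
beaker [([612.0, -257.0, -2.0], 0.6)]
tweezers [([477.0, 258.0, -0.0], 0.79)]
ph_tester [([468.0, -500.0, 2.0], 0.61)]
```

View pics/x11c.png

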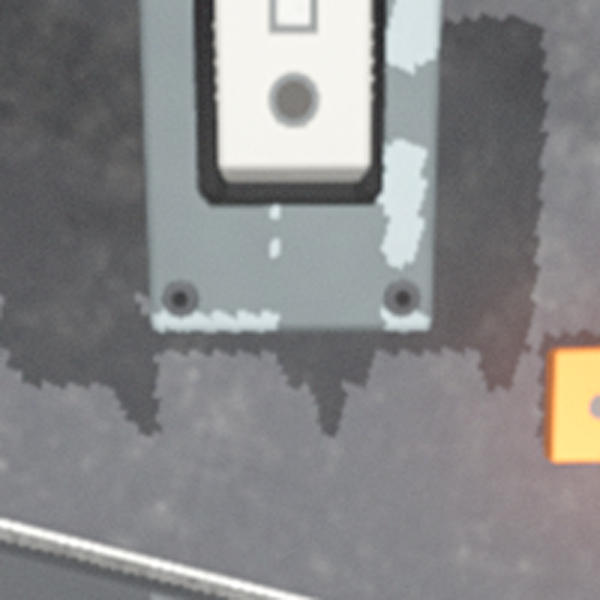

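View pics/side_end.png

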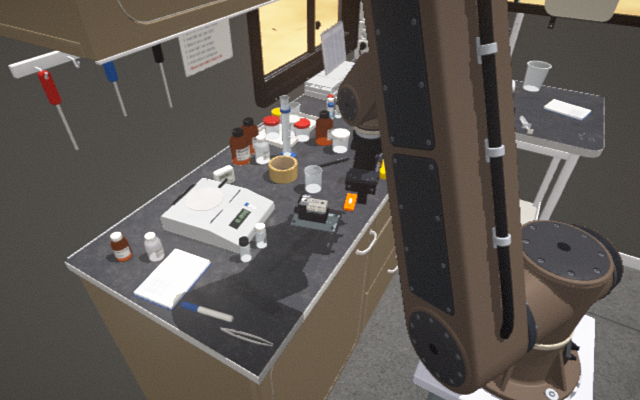

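From behind, the two rear faces form one continuous band with no step. The bystanders are where they were, so I hand the job in.

```bash
python3 -c "
from rig import *
print(job_done()); print(state()['clock'])"
```

```text
the job is handed in; nothing more can be done
None
the job is handed in; nothing more can be done
```

I loaded both white cassettes into the magazine and handed the job in after about 26 s of the 64 s allowed; no verdict was reported. Each one was gripped across its width, laid on the follower (the second on top of the first), and pressed about 1.5 mm below the lips. I then slid it in until it met the back stop.

**Forces:** vertical press was about 8–9 N for the first and 10–12 N for the second. The push at the back stop was about 6–7 N. All of these were read at the wrist, at the end of each move.

**Last checks:**
- **Top cassette:** its rear edge is at x = -34.9 mm, so it is centred within about 0.2 mm. It is level, and its top is at lip height (66.6 mm). It sits about 0.6 mm to the side of the well's middle; the limit is 3 mm.
- **Lower cassette:** its rear edge was at x = -35.4 mm when it was loaded. Afterwards only its rear face could be seen, and that looked flush with the upper one. The follower's travel was not read directly; I inferred it from the heights.
- **Bystanders:** the vial, beaker, tweezers and tester were found where they started, within the detector's error of a few millimetres.
- **Robot:** the gripper was open and clear of everything at hand-in.
- **Disagreement:** the detector also gave low-confidence extra hits for the cassette, the orange look-alike and a stray one at z = 3 mm at the magazine. Nothing in the pictures matched the stray one.

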